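Unload the bench shaker and key its carrier tight

ROBOT

A 7-joint arm with a two-finger parallel gripper is mounted at the origin on a cart in front of the work surface, level with it; the furniture and walls round the work are solid. World frame = base frame: x ahead of the robot, y to its left, z up, the work surface at z = 0. Lengths are in mm, angles in rad, forces in N, time in s.
With the tool pointing down it reaches from about 350 to 900 mm from the base axis. Payload 19.9 kg.
Tool frame: the origin (TCP) lies at the centre of the arm's flange, where the gripper is bolted on; the fingertips stand 199 mm ahead of it and the grasp point (between the pads) lies 180 mm ahead of it; z points along the fingers, y is the line along which they close (so a half turn about z gives the same grasp; the last joint's range is limited). The gripper opens to 94 mm and grips with 3 to 60 N. Pads are 16 mm wide; open, the fingers measure 119 mm over their backs; the gripper's body (75 mm by 177 mm) begins 78 mm behind the grasp point.
Start: joints at [1.067, 0.417, -0.01, 1.614, 0.005, 1.111, -0.053], TCP at [278.48, -559.525, 404.625] pointing down, gripper open.
Joint ranges: [-2.81, 2.81], [-0.39, 2.02], [-1.27, 1.25], [0.06, 2.57], [-1.19, 4.33], [0.19, 2], [-2.82, 2.82]. Speed limits (rad/s): [1.89, 1.89, 2.39, 2.39, 3.01, 3.01, 3.01].

INTERFACE

Orientations are given as a unit quaternion [x, y, z, w].
In Python, from rig import ctrl gives the robot as it stands.
- The arm moves only by the tool carry_out, never from a script. Its argument "deltas" is a list of rows, each an object with "grip": the opening, from -1 (shut) to 1 (fully open); "travel": the shift along the tool's x, y, z scaled (see below), a list of three; "yaw": the turn about the tool's z scaled (see below). A call has 1 to 5 rows; each row is the pose to reach, as a shift and turn from the pose commanded when the call began, along the tool's axes at that moment; what a row does not reach only later rows make up. The controller multiplies each number of a shift by 1000 mm and each number of a turn by 2 rad. A row lasts 1/8 s, in which the tool goes at most 62.5 mm and 10.7 degrees, less where a joint would pass 70% of its speed; a pose out of reach is approached as far as the arm can. A call with a number of a shift or a turn outside -1 to 1 is refused whole. A call with a gripper value outside its range is refused whole. The fingers move at their own pace and stop on an object; the grip force is fixed at half the most. Time passes only in rows, so rows that repeat a pose let the fingers close. It gives the time, the measured TCP pose, the force, the opening and the grip force at its end, in the units of the state.
- ctrl.get_state(): the state, without advancing time (a new reading comes with each control period).
- ctrl.snapshot(name): name is "side" or "top" or "wrist"; returns a dict with "color" (420x560x3 uint8, red, green, blue), "camera_matrix" (3x3 intrinsics, pixels), "D" ([k1, k2, p1, p2, k3] as OpenCV has them; the pictures are not rectified), "cam_to_world" (4x4, takes a point from camera to world coordinates). Camera axes: x right, y down, z forward; pixel columns grow to the right and rows downward; lengths in mm; the calibration is good to about 2 mm. A picture is of the moment at which its call begins. There is no depth.
- ctrl.hand_in(): hands the job in; it is judged then, once.
The state is a dict: "clock": time; "joint_pos": joint angles; "joint_vel": joint speeds; "joint_torque": joint torques, N m; "tool_pos": TCP position; "tcp_rot": TCP orientation; "contact_force": force on the tool from outside, world axes, zero at the start; "moment": the same for the moment, N m; "opening": opening from 0.0 (shut) to 1.0 (fully open); "grip_force": force on a finger pad.
Only numpy, scipy, OpenCV 4.12 (cv2) and the standard library are available. Lean on these libraries where they do the work, as an engineer would, in place of code of your own. Each camera call takes 0.05 s, during which the arm holds its last target. There are 200 camera calls.

TASK

The carrier of the bench shaker has come loose on its shaft. Lift the retaining bar out of its brackets and lay it on the worktop clear of the shaker, then stand every jar from the carrier upright in a cell of the blue rack, and the jar that has fallen over on the worktop as well. Once the carrier is empty, set the tapered key in the hub's keyway, tap it down with the drift until it is tight, and put the drift back upright in its well; leave the beaker, the wash bottle and the red plug alone.

Things in the scene. Friction and masses are not known exactly. Their poses are not given: they have to be found in the camera images.
- bar: Retaining bar: straight aluminium bar, 14 x 14 mm section, 326 mm long along its y, with a black 22 x 22 x 10 mm block on each end; about 0.3 kg. Origin: its middle; z up. At the start it lies level in the two open brackets, over the caps of the jars.
- bar_seat (a point): Middle of the bar while it lies in the brackets; fixed to the shaker, 163 mm above the worktop, above the shaft; axes as the shaker's. The brackets are forks at y = -145 and +145 mm, 8 mm thick, about 40 mm over their flared tips, open at the top (tips 183 mm above the worktop, slot 18 mm wide). Lifted straight up by 30 mm the bar is free.
- shaker: Bench shaker, fixed: white housing 125 (x) x 250 (y) x 58 mm high, black control panel on its -x side; above it a steel carrier, 56 mm wide, 310 mm long along y. Origin: on the worktop under the drive shaft; z up. In the middle of the carrier stands a round steel hub, 68 mm across, its top 140 mm above the worktop; the shaft end stands 3 mm above that.
- carrier (a point): Middle of the carrier's floor, 85 mm above the worktop; axes as the shaker's. Four square pockets (40 mm inside, rims 16 mm above the floor) are centred at y = -102, -59, +59 and +102 mm; each may hold one jar.
- keyway (a point): Middle of the mouth of the empty keyway, level with the hub's top, 15 mm to the -x side of the shaft's axis; axes as the shaker's. The gap is 10 mm along x, between the shaft's upright flat (+x side) and a brass shoe (-x side, sloping in 1 in 8 downward), 17 mm along y, 55 mm deep.
- shoe: Brass shoe in the hub, which the key's sloping face bears on; not to be handled. It is sprung: it gives up to 1.6 mm outward as the key is driven (more force the deeper), then is solid.
- key_head (a point): Tapered steel gib key; the point is the centre of its head, 15 (x) x 18 (y) x 20 mm high; z from tip to head. At the start it hangs upright by its head in the tool block, the head's underside on the block's top. Set in the keyway, x along the keyway's x, it drops until its head is about 22 mm above the keyway point; taps of 12 to 25 N wedge it down, ever harder; tight from about 17 mm down, and it sticks there.
- key_tip (a point): Middle of the tip of the key's stem, 64 mm below the centre of the head and 5.5 mm to its +x side. The stem is 54 mm long, 12 mm wide (y); its +x face is flat and upright, its -x face tapers 1 in 8: 5 mm thick (x) at the tip, 12 mm under the head.
- key: The key as a whole, 0.08 kg, axes as point key_head; origin level with its tip.
- drift_mid (a point): Hand drift for driving the key: upright brass rod 22 mm across on a black nylon foot 32 mm across and 22 mm high, 125 mm tall in all, about 0.3 kg. The point is half-way up, 62.5 mm above the foot's face; z up. Held upright by the rod, it strikes with the foot. At the start it stands in its well in the tool block.
- drift: The drift as a whole, same axes; origin: centre of the face of its foot.
- drift_well (a point): Centre of the floor of the drift's round well (42 mm across, 22 mm deep) in the tool block, 38 mm above the worktop; axes as the block's.
- block: White plastic tool block, fixed, 60 (x) x 152 (y) x 60 mm high; origin on the worktop; the key's hole is at y = -45 mm, the drift's well at y = +31 mm.
- rack: Blue plastic jar rack, fixed, 238 (x) x 50 (y) x 45 mm high, floor and walls 3 mm thick; origin: middle of its underside. Five open cells of 44 x 44 mm in a row along its x, centred at x = -94, -47, 0, +47, +94 mm; each takes one jar. It stands on the left or the right, the tool block on the other side.
- beaker: Cloudy plastic beaker, 90 mm wide, 104 mm tall, behind the work; to be left alone.
- wash_bottle: Clear plastic wash bottle, 69 mm wide, 234 mm tall, behind the work; to be left alone.
- red_plug: Red plug 65 mm long lying behind the work; to be left alone.
- jar_1_mid (a point): White sample jar with a navy cap, 36 mm in diameter, 68 mm tall, 0.08 kg; the point is its centre, half-way up; z points to the cap. Stands in one of the pockets of the shaker's carrier, under the bar (or is absent).
- jar_2_mid (a point): White sample jar with a navy cap, 36 mm in diameter, 68 mm tall, 0.08 kg; the point is its centre, half-way up; z points to the cap. Stands in one of the pockets of the shaker's carrier, under the bar (or is absent).
- jar_3_mid (a point): White sample jar with a navy cap, 36 mm in diameter, 68 mm tall, 0.08 kg; the point is its centre, half-way up; z points to the cap. Stands in one of the pockets of the shaker's carrier, under the bar (or is absent).
- jar_4_mid (a point): White sample jar with a navy cap, 36 mm in diameter, 68 mm tall, 0.08 kg; the point is its centre, half-way up; z points to the cap. Stands in one of the pockets of the shaker's carrier, under the bar (or is absent).
- jar_5_mid (a point): White sample jar with a navy cap like the others (36 mm in diameter, 68 mm tall, 0.06 to 0.11 kg), fallen over: it lies on the worktop in front of the shaker, its cap roughly towards +y. The point is its centre; z points to the cap.
Things that resemble listed ones, but are neither listed nor needed, are in the scene too. Leave any pink look-alike of the part that bears jar_5_mid alone.

How it is judged:
By the outcome, as a careful person would: the job done as asked, in the order asked, and still so for the second after the job is handed in, with the robot touching nothing.
Of jar_1, jar_2, jar_3, jar_4 only 2 to 4 are there at a start; the rules pass over those that are not, and their reading is None.
At some moment in a run one of jar_5, bar may be knocked a few centimetres aside while the robot is not near it.
It also fails if it takes over 210 s, if anything falls off the work surface, if the arm or the gripper's body presses on something with over 40 N, if the wrist force passes 120 N, or if a joint passes its speed limit or range.

## Working session

There is one attempt and no reset: what is moved stays moved. The work goes in short steps, Python scripts to look and compute and a tool call to move; the robot and the scene stay as the last step left them, time stands still between calls to the robot, and variables do not carry over. Pictures are saved under pics/ and viewed, at most 14 in all, crops included, and the job is handed in when it is done.

Besides the shell and the picture viewer there is one more tool, called after "Emit:" as name(argument=value, ...) on one line, values as JSON. carry_out: Moves the arm, as the interface text tells. Shifts and turns lie within -1 to 1; 1 stands for 1000 mm of shift or 2 rad of turn. Its arguments: {"type":"object","properties":{"deltas":{"type":"array"}},"required":["deltas"]}

```bash
mkdir -p pics; cat > h.py <<'E'
import numpy as np, cv2
from rig import ctrl
from scipy.spatial.transform import Rotation as R
def snap(n,f=None):
    s=ctrl.snapshot(n)
    if f: cv2.imwrite('pics/'+f,cv2.cvtColor(s['color'],cv2.COLOR_RGB2BGR))
    return s
def ray(s,uv):
    K=np.array(s['camera_matrix'],float);T=np.array(s['cam_to_world'],float)
    p=cv2.undistortPoints(np.array(uv,float).reshape(-1,1,2),K,np.array(s['D'],float)).reshape(-1,2)
    d=np.c_[p,np.ones(len(p))]@T[:3,:3].T
    return T[:3,3],d
def onz(s,uv,z):
    o,d=ray(s,uv); return o+d*((z-o[2])/d[:,2])[:,None]
def proj(s,P):
    T=np.linalg.inv(np.array(s['cam_to_world'],float))
    P=np.atleast_2d(P)
    return cv2.projectPoints(P@T[:3,:3].T+T[:3,3],np.zeros(3),np.zeros(3),np.array(s['camera_matrix'],float),np.array(s['D'],float))[0].reshape(-1,2)
def st():
    s=ctrl.get_state();r=R.from_quat(s['tcp_rot'])
    print('t',s['clock'],'pos',np.round(s['tool_pos'],1),'F',np.round(s['contact_force'],1),'op',s['opening'],'gf',s['grip_force'],'q',np.round(s['joint_pos'],2))
    print(np.round(r.as_matrix(),3).tolist());return s
def yaw():
    m=R.from_quat(ctrl.get_state()['tcp_rot']).as_matrix(); return np.arctan2(m[1,0],m[0,0])
def go(target,tooly=None):
    """print travel (scaled) and yaw to bring the TCP to target, tool y along angle tooly (world, mod pi)"""
    s=ctrl.get_state();m=R.from_quat(s['tcp_rot']).as_matrix()
    d=m.T@(np.array(target)-np.array(s['tool_pos']))/1000
    out=''
    if tooly is not None:
        a=np.arctan2(m[1,1],m[0,1]); e=(tooly-a+np.pi/2)%np.pi-np.pi/2
        out='yaw %.4f (%.1f deg)'%(-e/2,np.degrees(e))
    print('travel',np.round(d,4).tolist(),out)
E
python3 - <<'E'
from h import *
st()
for n in('top','side','wrist'):
    s=snap(n,n+'0.png');print(n,np.round(s['cam_to_world'],2).tolist(),np.round(s['camera_matrix'],0).tolist())
E
```

```text
t 0.0 pos [ 278.4 -559.4  404. ] F [-0.4  0.3  0.5] op 0.9993393256383634 gf 0.0 q [ 1.07  0.42 -0.01  1.61  0.    1.11 -0.05]
[[0.895, 0.446, -0.001], [0.446, -0.895, 0.001], [-0.0, -0.001, -1.0]]
top [[0.01, -0.99, 0.14, 395.03], [-1.0, -0.0, 0.01, -30.63], [-0.01, -0.14, -0.99, 1418.62], [0.0, 0.0, 0.0, 1.0]] [[504.0, 0.0, 283.0], [0.0, 504.0, 205.0], [0.0, 0.0, 1.0]]
side [[-1.0, 0.05, -0.04, 604.45], [0.06, 0.65, -0.76, 787.77], [-0.02, -0.76, -0.65, 802.4], [0.0, 0.0, 0.0, 1.0]] [[429.0, 0.0, 274.0], [0.0, 429.0, 214.0], [0.0, 0.0, 1.0]]
wrist [[0.45, -0.87, -0.23, 344.41], [-0.9, -0.43, -0.11, -526.66], [-0.0, 0.25, -0.97, 383.06], [0.0, 0.0, 0.0, 1.0]] [[290.0, 0.0, 279.0], [0.0, 290.0, 212.0], [0.0, 0.0, 1.0]]
```

View pics/top0.png

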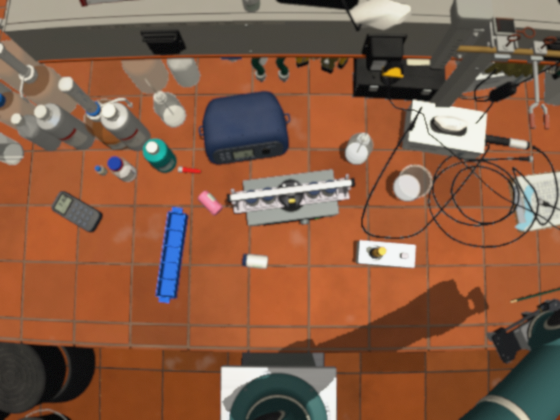

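View pics/side0.png

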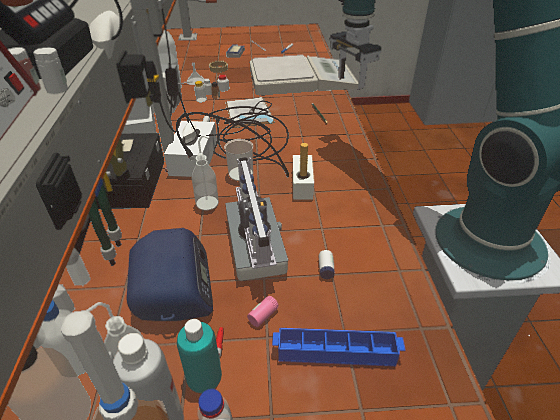

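The top view shows the shaker at about (290,198) with its bar from (235,198) to (348,185), the tool block at (385,254) and the blue rack at (172,255). The fallen white and navy jar is at (257,262), and the pink look-alike at (210,203) stays untouched. Next I'll take an enlarged crop.

```bash
python3 - <<'E'
from h import *
im=cv2.imread('pics/top0.png')
c=cv2.resize(im[165:305,150:420],None,fx=2.96,fy=2.96,interpolation=cv2.INTER_CUBIC);cv2.imwrite('pics/c1.png',c)
s=snap('top')
hsv=cv2.cvtColor(s['color'],cv2.COLOR_RGB2HSV)
m=cv2.inRange(hsv,(105,150,90),(125,255,255));m[:,:150]=0;m[:,195:]=0
print('rack',cv2.minAreaRect(np.argwhere(m)[:,::-1].astype(np.float32)))
ys,xs=np.nonzero(m)
w=cv2.inRange(hsv,(0,0,170),(180,70,255))
n,l,stt,ce=cv2.connectedComponentsWithStats(w)
for i in range(1,n):
    if stt[i,4]>60 and 180<ce[i,0]<430 and ce[i,1]>160:
        r=cv2.minAreaRect(np.argwhere(l==i)[:,::-1].astype(np.float32));print(stt[i],np.round(ce[i],1),r)
E
```

```text
rack ((171.40757751464844, 254.76824951171875), (18.6601505279541, 94.18269348144531), 8.004729270935059)
[394 175  26  26 538] [406.7 187.4] ((406.5, 187.5), (25.0, 25.0), 90.0)
[231 178 120  22 819] [290.2 189.1] ((290.32733154296875, 188.13577270507812), (8.740382194519043, 120.44396209716797), 82.78573608398438)
[301 190  48  16 285] [324.8 198.5] ((324.5113220214844, 198.0603790283203), (11.24160099029541, 48.03787612915039), 79.3803482055664)
[234 201  48  12 297] [256.1 206.5] ((257.5, 206.5), (11.0, 47.0), 90.0)
[292 203  45  14 288] [318.9 209.9] ((313.76922607421875, 209.6538848876953), (9.426639556884766, 44.77653884887695), 82.87498474121094)
[ 358  240   58   28 1159] [388.3 253.7] ((386.55535888671875, 253.613525390625), (57.08891296386719, 23.823143005371094), 4.969740867614746)
[247 254  21  14 248] [256.9 260.7] ((256.88116455078125, 260.6881103515625), (20.59726905822754, 12.139453887939453), 5.710592269897461)
[221 367  49  53 983] [236.2 381.8] ((245.0, 393.0), (52.0, 48.0), 90.0)
[319 377  18  43 468] [329.8 398.5] ((327.5, 398.0), (42.0, 17.0), 90.0)
```

View pics/c1.png

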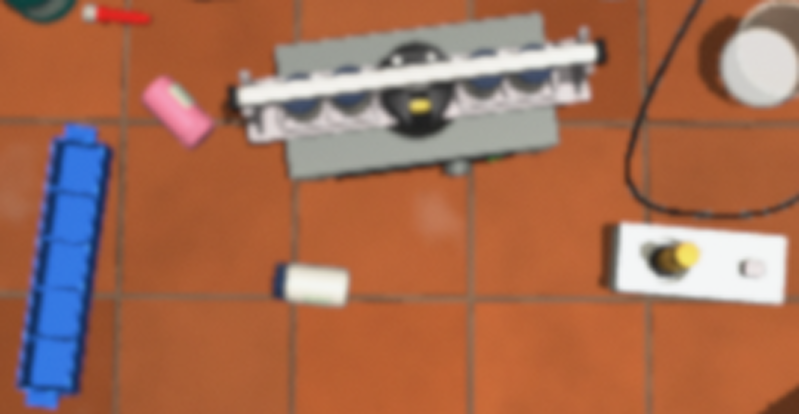

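The crop shows four navy caps under the bar, so all four pockets are full. The shaker's panel and keyway face the robot, with the brass shoe at crop (419,104). The key head is at (751,268) and the drift at (685,255). There are two jar-shaped things lying down: the white one with the navy cap at crop (312,284), which matches jar_5, and the pink one at (178,112), which is the decoy.

```bash
cat >> h.py <<'E'
def plan(wps,T=None,a=None):
    """wps: list of (xyz TCP world, tool-y angle deg mod 180 or None); each from the pose of the one before"""
    s=ctrl.get_state();m=R.from_quat(s['tcp_rot']).as_matrix()
    p=np.array(s['tool_pos']) if T is None else np.array(T,float); an=np.arctan2(m[1,1],m[0,1]) if a is None else np.radians(a)
    for w,ty in wps:
        w=np.array(w,float);d=w-p
        ax=np.array([-np.sin(an),np.cos(an)]) ; ay=np.array([np.cos(an),np.sin(an)])   # x = y x z with z down
        e=0 if ty is None else (np.radians(ty)-an+np.pi/2)%np.pi-np.pi/2
        print([round(float(v)/1000,4) for v in (d[:2]@ax,d[:2]@ay,-d[2])],'yaw %.4f'%(-e/2), 'len %.0f'%np.linalg.norm(d),'deg %.0f'%np.degrees(e))
        p=w;an+=e
    print('tool-y end deg',np.degrees(an))
E
python3 - <<'E'
from h import *
s=snap('top')
f=lambda c:(150+np.array(c,float)/2.96,)  # not used
C=lambda u,v:(150+u/2.96,165+v/2.96)
A=onz(s,[C(236,97),C(605,50)],170);print('bar ends',A.round(0).tolist(),A.mean(0).round(0),np.degrees(np.arctan2(*(A[0]-A[1])[[1,0]])))
B=onz(s,[C(278,48),C(541,14),C(558,143),C(293,178)],58);print('housing',B.round(0).tolist(),B.mean(0).round(0))
r=cv2.boxPoints(((171.4,254.8),(18.66,94.2),8.0));Rk=onz(s,r,45);print('rack',Rk.round(0).tolist(),Rk.mean(0).round(0))
b=onz(s,[C(620,222),C(788,236),C(785,304),C(613,292)],60);print('block',b.round(0).tolist(),b.mean(0).round(0))
print('jar5',onz(s,[C(276,281),C(349,286)],18).round(0).tolist(),'key',onz(s,[C(751,267)],80).round(0),'drift',onz(s,[C(685,255)],163).round(0))
m=R.from_quat(ctrl.get_state()['tcp_rot']).as_matrix()
T=np.array(s['cam_to_world'])
w=snap('wrist');st_=ctrl.get_state()
print('camTCP',(m.T@(np.array(w['cam_to_world'])[:3,3]-st_['tool_pos'])).round(1),(m.T@np.array(w['cam_to_world'])[:3,:3]).round(3).tolist())
E
```

```text
bar ends [[595.0, 121.0, 170.0], [637.0, -194.0, 170.0]] [616. -36. 170.] 97.59531338494686
housing [[659.0, 96.0, 58.0], [693.0, -149.0, 58.0], [571.0, -163.0, 58.0], [538.0, 80.0, 58.0]] [615. -34.  58.]
rack [[331.0, 335.0, 45.0], [589.0, 306.0, 45.0], [582.0, 254.0, 45.0], [325.0, 283.0, 45.0]] [457. 295.  45.]
block [[499.0, -220.0, 60.0], [486.0, -375.0, 60.0], [424.0, -371.0, 60.0], [435.0, -212.0, 60.0]] [ 461. -294.   60.]
jar5 [[445.0, 98.0, 18.0], [441.0, 29.0, 18.0]] key [[ 457. -335.   80.]] drift [[ 463. -260.  163.]]
camTCP [73.7  0.1 21.1] [[-0.0, -0.967, -0.255], [1.0, -0.001, 0.0], [-0.0, -0.255, 0.967]]
```

```bash
python3 - <<'E'
from h import *
plan([((400,-300,450),-28),((616,-36,450),7.6)])
E
```

```text
[0.2244, -0.1782, -0.0455] yaw -0.3102 len 290 deg 36
[0.3345, 0.0668, -0.0] yaw -0.3107 len 341 deg 36
tool-y end deg 7.599999999999985
```

Emit:
carry_out(deltas=[{"grip": 1, "travel": [0.224, -0.178, -0.046], "yaw": -0.31}, {"grip": 1, "travel": [0.224, -0.178, -0.046], "yaw": -0.31}, {"grip": 1, "travel": [0.224, -0.178, -0.046], "yaw": -0.31}, {"grip": 1, "travel": [0.224, -0.178, -0.046], "yaw": -0.31}, {"grip": 1, "travel": [0.224, -0.178, -0.046], "yaw": -0.31}])

```text
clock: 0.92
tool_pos: [400.6, -297.7, 451.3]
tcp_rot: [0.856, 0.516, 0.0, 0.0]
contact_force: [0.8, -0.7, 0.3]
opening: 1.0
grip_force: 0.0
```

```bash
python3 - <<'E'
from h import *
st();plan([((616,-36,450),7.6)])
E
```

```text
t 0.925 pos [ 400.6 -297.7  451.3] F [ 0.8 -0.7  0.3] op 1.0003727226672128 gf 0.0 q [ 0.82  0.16 -0.27  1.86  0.04  1.13  0.05]
[[0.467, 0.884, 0.001], [0.884, -0.467, -0.0], [-0.0, 0.001, -1.0]]
[0.332, 0.0682, 0.0013] yaw -0.3093 len 339 deg 35
tool-y end deg 7.599999999999998
```

Emit:
carry_out(deltas=[{"grip": 1, "travel": [0.06, 0.012, 0], "yaw": -0.07}, {"grip": 1, "travel": [0.12, 0.025, 0], "yaw": -0.14}, {"grip": 1, "travel": [0.18, 0.037, 0], "yaw": -0.21}, {"grip": 1, "travel": [0.24, 0.05, 0], "yaw": -0.27}, {"grip": 1, "travel": [0.3, 0.062, 0], "yaw": -0.31}])

```text
clock: 1.55
tool_pos: [596.4, -63.2, 450.8]
tcp_rot: [0.658, 0.753, 0.0, 0.0]
contact_force: [-0.1, -0.7, 0.7]
opening: 1.0
grip_force: 0.0
```

Emit:
carry_out(deltas=[{"grip": 1, "travel": [0.033, -0.013, 0], "yaw": 0}, {"grip": 1, "travel": [0.033, -0.013, 0], "yaw": 0}, {"grip": 1, "travel": [0.033, -0.013, 0], "yaw": 0}])

```text
clock: 1.92
tool_pos: [578.2, -34.4, 450.7]
tcp_rot: [0.66, 0.752, -0.0, 0.0]
contact_force: [-0.7, -0.4, 0.0]
opening: 0.996
grip_force: 0.0
```

```bash
python3 - <<'E'
from h import *
st();s=snap('wrist','w1.png')
E
```

```text
t 1.925 pos [578.2 -34.4 450.7] F [-0.7 -0.4  0. ] op 0.9961424421411113 gf 0.0 q [ 0.42  0.34 -0.52  1.66  0.18  1.19 -0.01]
[[-0.13, 0.992, 0.0], [0.992, 0.13, -0.001], [-0.001, 0.0, -1.0]]
```

View pics/w1.png

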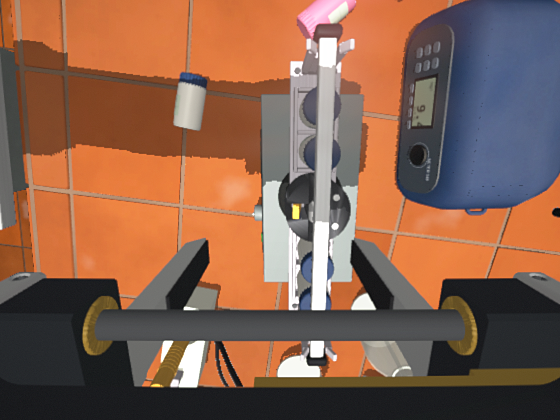

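The view shows the bar from (327,32) to (317,358), the caps at (321,107), (321,152), (317,265) and (314,303), and the hub at about (312,205) with the brass shoe at (296,211).

```bash
python3 - <<'E'
from h import *
s=snap('wrist')
A=onz(s,[(327.5,27),(317,362),(322.5,200)],170);print(A.round(1).tolist(),np.degrees(np.arctan2(*(A[0]-A[1])[[1,0]])))
print(onz(s,[(312,205)],140).round(1),onz(s,[(296,211)],140).round(1))
print('caps',onz(s,[(321,107),(321,152),(317,265),(314,303)],153).round(1).tolist())
c=(A[0]+A[1])/2
plan([((616,-36,360),7.5),((616,-36,348),None)])
E
```

```text
[[595.9, 126.7, 170.0], [639.1, -189.8, 170.0], [615.1, -13.1, 170.0]] 97.78391014751004
[[610.7 -25.6 140. ]] [[595.3 -34.  140. ]]
caps [[602.6, 68.1, 153.0], [609.2, 28.7, 153.0], [624.0, -85.2, 153.0], [628.0, -129.5, 153.0]]
[-0.006, 0.0373, 0.0907] yaw -0.0008 len 98 deg 0
[0.0, 0.0, 0.012] yaw 0.0000 len 12 deg 0
tool-y end deg 7.500000000000001
```

Emit:
carry_out(deltas=[{"grip": 1, "travel": [-0.002, 0.038, 0.055], "yaw": -0.001}, {"grip": 1, "travel": [-0.002, 0.038, 0.09], "yaw": -0.001}, {"grip": 1, "travel": [-0.002, 0.038, 0.103], "yaw": -0.001}, {"grip": -0.3, "travel": [-0.002, 0.038, 0.103], "yaw": -0.001}, {"grip": -1, "travel": [-0.002, 0.038, 0.103], "yaw": -0.001}])

```text
clock: 2.65
tool_pos: [616.3, -30.8, 349.4]
tcp_rot: [0.659, 0.752, 0.001, 0.001]
contact_force: [-0.3, -0.4, 0.9]
opening: 0.823
grip_force: 0.0
```

Emit:
carry_out(deltas=[{"grip": -1, "travel": [0, 0, 0], "yaw": 0}, {"grip": -1, "travel": [0, 0, 0], "yaw": 0}, {"grip": -1, "travel": [0, 0, 0], "yaw": 0}, {"grip": -1, "travel": [0, 0, 0], "yaw": 0}, {"grip": -1, "travel": [0, 0, 0], "yaw": 0}])

```text
clock: 3.28
tool_pos: [616.1, -30.6, 347.6]
tcp_rot: [0.659, 0.753, -0.0, -0.0]
contact_force: [-0.3, 0.5, 0.9]
opening: 0.289
grip_force: 0.0
```

```bash
python3 - <<'E'
from h import *
st()
E
```

```text
t 3.275 pos [616.1 -30.6 347.6] F [-0.3  0.5  0.9] op 0.28873060455150823 gf 0.0 q [ 0.36  0.5  -0.49  1.68  0.27  1.03 -0.08]
[[-0.133, 0.991, -0.0], [0.991, 0.133, 0.0], [0.0, -0.0, -1.0]]
```

Emit:
carry_out(deltas=[{"grip": -1, "travel": [0, 0, 0], "yaw": 0}, {"grip": -1, "travel": [0, 0, 0], "yaw": 0}, {"grip": -1, "travel": [0, 0, 0], "yaw": 0}, {"grip": -1, "travel": [0, 0, -0.02], "yaw": 0}, {"grip": -1, "travel": [0, 0, -0.05], "yaw": 0}])

```text
clock: 3.9
tool_pos: [615.8, -30.7, 397.8]
tcp_rot: [0.659, 0.753, -0.001, -0.001]
contact_force: [0.8, -1.3, -3.7]
opening: 0.147
grip_force: 30.0
```

```bash
python3 - <<'E'
from h import *
st()
plan([((616,-31,440),None),((365,-80,360),0),((365,-80,202),None)])
E
```

```text
t 3.9 pos [615.8 -30.7 397.8] F [ 0.8 -1.3 -3.7] op 0.14693986853414986 gf 29.999269545078278 q [ 0.38  0.45 -0.5   1.63  0.24  1.12 -0.05]
[[-0.133, 0.991, -0.002], [0.991, 0.133, 0.0], [0.001, -0.002, -1.0]]
[-0.0003, 0.0002, -0.0422] yaw 0.0000 len 42 deg 0
[-0.0153, -0.2553, 0.08] yaw 0.0665 len 268 deg -8
[0.0, 0.0, 0.158] yaw 0.0000 len 158 deg 0
tool-y end deg -1.5902773407317584e-15
```

Emit:
carry_out(deltas=[{"grip": -1, "travel": [0, 0, -0.05], "yaw": 0}, {"grip": -1, "travel": [-0.004, -0.06, -0.05], "yaw": 0.02}, {"grip": -1, "travel": [-0.008, -0.12, -0.045], "yaw": 0.04}, {"grip": -1, "travel": [-0.012, -0.18, -0.02], "yaw": 0.066}, {"grip": -1, "travel": [-0.015, -0.235, 0], "yaw": 0.066}])

```text
clock: 4.53
tool_pos: [383.0, -76.9, 397.3]
tcp_rot: [0.707, 0.707, -0.0, 0.0]
contact_force: [1.1, 0.2, -3.1]
opening: 0.146
grip_force: 30.0
```

Emit:
carry_out(deltas=[{"grip": -1, "travel": [0, -0.02, 0.04], "yaw": 0}, {"grip": -1, "travel": [0, -0.02, 0.095], "yaw": 0}, {"grip": -1, "travel": [0, -0.02, 0.15], "yaw": 0}, {"grip": -1, "travel": [0, -0.02, 0.18], "yaw": 0}, {"grip": -1, "travel": [0, -0.02, 0.185], "yaw": 0}])

```text
clock: 5.15
tool_pos: [364.8, -76.5, 211.7]
tcp_rot: [0.707, 0.708, -0.001, -0.001]
contact_force: [-0.4, 0.5, -2.0]
opening: 0.147
grip_force: 30.0
```

```bash
python3 - <<'E'
from h import *
st()
E
```

```text
t 5.15 pos [364.8 -76.5 211.7] F [-0.4  0.5 -2. ] op 0.14672279700861496 gf 29.999266862869263 q [ 0.5   0.35 -0.42  2.34  0.29  0.5  -0.15]
[[-0.001, 1.0, -0.003], [1.0, 0.001, 0.001], [0.001, -0.003, -1.0]]
```

Emit:
carry_out(deltas=[{"grip": -1, "travel": [0, 0, 0.011], "yaw": 0}, {"grip": -1, "travel": [0, 0, 0.011], "yaw": 0}, {"grip": -0.2, "travel": [0, 0, 0.011], "yaw": 0}, {"grip": -0.2, "travel": [0, 0, 0.011], "yaw": 0}, {"grip": -0.2, "travel": [0, 0, 0.011], "yaw": 0}])

```text
clock: 5.78
tool_pos: [365.3, -76.8, 202.0]
tcp_rot: [0.707, 0.707, 0.0, 0.0]
contact_force: [0.3, -0.3, -0.3]
opening: 0.391
grip_force: 0.0
```

Emit:
carry_out(deltas=[{"grip": -0.2, "travel": [0, 0, 0], "yaw": 0}, {"grip": -0.2, "travel": [0, 0, -0.05], "yaw": 0}, {"grip": 0.3, "travel": [0, 0, -0.11], "yaw": 0}, {"grip": 0.3, "travel": [0, 0, -0.17], "yaw": 0}, {"grip": 0.3, "travel": [0, 0, -0.21], "yaw": 0}])

```text
clock: 6.4
tool_pos: [365.0, -76.5, 414.3]
tcp_rot: [0.707, 0.707, 0.0, 0.001]
contact_force: [0.1, 0.3, -0.3]
opening: 0.646
grip_force: 0.0
```

```bash
python3 - <<'E'
from h import *
st();s=snap('top','top1.png')
im=cv2.imread('pics/top1.png');cv2.imwrite('pics/c2.png',cv2.resize(im[165:345,150:420],None,fx=2.96,fy=2.96,interpolation=cv2.INTER_CUBIC))
E
```

```text
t 6.4 pos [365.  -76.5 414.3] F [ 0.1  0.3 -0.3] op 0.646275097473916 gf 0.0 q [ 0.7  -0.05 -0.55  2.16 -0.03  1.03  0.17]
[[-0.001, 1.0, 0.002], [1.0, 0.001, -0.001], [-0.001, 0.002, -1.0]]
```

View pics/c2.png

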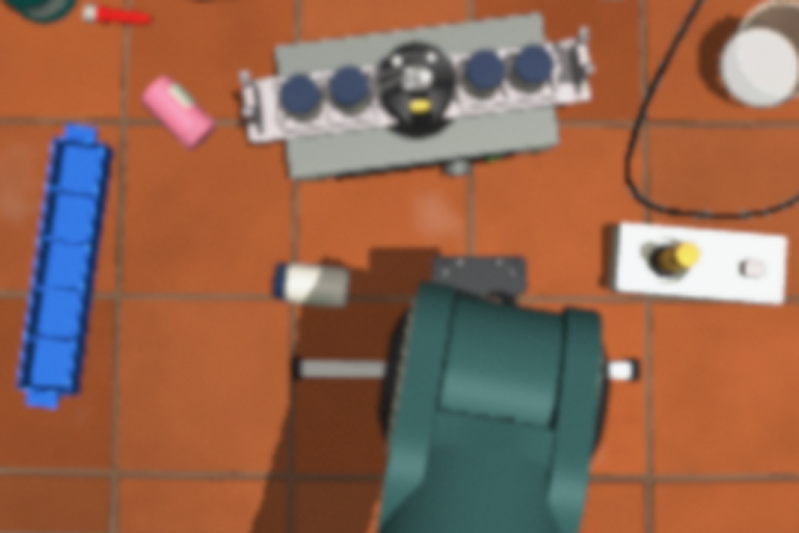

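The bar now lies flat on the worktop in front, from crop (297,369) to (637,370). The four caps are clear at crop (301,95), (348,87), (485,73) and (533,65).

```bash
python3 - <<'E'
from h import *
s=snap('top');hsv=cv2.cvtColor(s['color'],cv2.COLOR_RGB2HSV)
m=cv2.inRange(hsv,(105,60,20),(128,255,140));m[:,:230]=0;m[:,345:]=0;m[:172]=0;m[212:]=0
n,l,S,c=cv2.connectedComponentsWithStats(m)
P=[]
for i in range(1,n):
    if S[i,4]>40:
        (u,v),r=cv2.minEnclosingCircle(np.argwhere(l==i)[:,::-1].astype(np.float32));print(S[i],c[i].round(1),round(u,1),round(v,1),round(r,1));P.append((u,v))
P=onz(s,P,151);P=P[np.argsort(-P[:,1])][:,:2];print('caps',P.round(1).tolist())
if len(P)==4:
    t=np.array([102,59,-59,-102.]);c=P.mean(0);u=(P*t[:,None]).sum(0)/(t@t);print('centre',c.round(1),'y-axis',u,np.degrees(np.arctan2(u[1],u[0])),np.linalg.norm(u))
    print((c+t[:,None]*u/np.linalg.norm(u)).round(1).tolist())
m=cv2.inRange(hsv,(105,150,90),(125,255,255));m[:,:150]=0;m[:,195:]=0
E
```

```text
[324 181  12  12 108] [329.6 186.5] 329.5 186.5 5.7
[308 183  12  12 112] [313.4 188.3] 313.5 188.5 6.0
[262 188  12  12 109] [267.4 193.8] 267.4 193.8 5.9
[246 191  11  12 105] [250.9 196.5] 250.8 196.5 5.8
caps [[601.7, 69.1], [609.0, 26.6], [623.1, -91.0], [628.5, -132.0]]
centre [615.6 -31.8] y-axis [-0.12813676  0.98847603] 97.38609912346348 0.9967466496857208
[[602.4, 69.3], [608.0, 26.7], [623.1, -90.3], [628.7, -133.0]]
```

```bash
python3 - <<'E'
from h import *
plan([((602,69,414),7.5),((602,69,327),None),((602,69,440),None),((575,180,440),45),((550.4,284.4,400),83.5)])
E
```

```text
[0.1455, 0.2364, 0.0013] yaw -0.0651 len 278 deg 7
[0.0, 0.0, 0.087] yaw 0.0000 len 87 deg 0
[0.0, 0.0, -0.113] yaw 0.0000 len 113 deg 0
[0.1136, -0.0123, -0.0] yaw -0.3272 len 114 deg 38
[0.0912, 0.0564, 0.04] yaw -0.3360 len 114 deg 38
tool-y end deg 83.50000000000001
```

Emit:
carry_out(deltas=[{"grip": 0.3, "travel": [0.0325, 0.053, 0], "yaw": -0.02}, {"grip": 0.3, "travel": [0.065, 0.106, 0], "yaw": -0.04}, {"grip": 0.3, "travel": [0.098, 0.159, 0], "yaw": -0.065}, {"grip": 0.3, "travel": [0.13, 0.21, 0], "yaw": -0.065}, {"grip": 0.3, "travel": [0.1455, 0.2364, 0], "yaw": -0.065}])

```text
clock: 7.12
tool_pos: [603.1, 70.9, 410.1]
tcp_rot: [0.659, 0.752, -0.0, -0.001]
contact_force: [-0.9, -0.9, -0.5]
opening: 0.651
grip_force: 0.0
```

Emit:
carry_out(deltas=[{"grip": 0.3, "travel": [0, 0, 0.03], "yaw": 0}, {"grip": 0.3, "travel": [0, 0, 0.07], "yaw": 0}, {"grip": 0.3, "travel": [0, 0, 0.087], "yaw": 0}, {"grip": -0.4, "travel": [0, 0, 0.087], "yaw": 0}, {"grip": -0.4, "travel": [0, 0, 0.087], "yaw": 0}])

```text
clock: 7.75
tool_pos: [601.8, 69.2, 325.9]
tcp_rot: [0.659, 0.752, 0.001, 0.0]
contact_force: [-1.2, -0.4, 0.1]
opening: 0.476
grip_force: 0.0
```

Emit:
carry_out(deltas=[{"grip": -0.4, "travel": [0, 0, 0], "yaw": 0}, {"grip": -0.4, "travel": [0, 0, 0], "yaw": 0}, {"grip": -0.4, "travel": [0, 0, -0.02], "yaw": 0}, {"grip": -0.4, "travel": [0, 0, -0.07], "yaw": 0}, {"grip": -0.4, "travel": [0, 0, -0.113], "yaw": 0}])

```text
clock: 8.38
tool_pos: [601.2, 69.2, 440.7]
tcp_rot: [0.659, 0.752, 0.0, 0.0]
contact_force: [0.1, -0.6, -0.2]
opening: 0.369
grip_force: 29.9
```

```bash
python3 - <<'E'
from h import *
st()
plan([((575,180,440),45),((550.4,284.4,400),83.5)])
E
```

```text
t 8.375 pos [601.2  69.2 440.7] F [ 0.1 -0.6 -0.2] op 0.36912997899871036 gf 29.893144925817978 q [ 0.34  0.43 -0.68  1.61  0.28  1.21 -0.26]
[[-0.131, 0.991, 0.001], [0.991, 0.131, 0.0], [0.0, 0.001, -1.0]]
[0.1132, -0.0114, 0.0007] yaw -0.3270 len 114 deg 37
[0.0912, 0.0564, 0.04] yaw -0.3360 len 114 deg 38
tool-y end deg 83.5
```

Emit:
carry_out(deltas=[{"grip": -0.4, "travel": [0.03, -0.003, 0], "yaw": -0.08}, {"grip": -0.4, "travel": [0.06, -0.006, 0], "yaw": -0.17}, {"grip": -0.4, "travel": [0.085, -0.009, 0], "yaw": -0.26}, {"grip": -0.4, "travel": [0.113, -0.011, 0], "yaw": -0.327}, {"grip": -0.4, "travel": [0.113, -0.011, 0], "yaw": -0.327}])

```text
clock: 9.0
tool_pos: [574.9, 181.7, 439.1]
tcp_rot: [0.381, 0.925, 0.001, 0.0]
contact_force: [0.9, -0.2, -0.7]
opening: 0.373
grip_force: 29.9
```

Emit:
carry_out(deltas=[{"grip": -0.4, "travel": [0.03, 0.015, 0], "yaw": -0.08}, {"grip": -0.4, "travel": [0.06, 0.035, 0], "yaw": -0.17}, {"grip": -0.4, "travel": [0.085, 0.05, 0.02], "yaw": -0.26}, {"grip": -0.4, "travel": [0.091, 0.056, 0.04], "yaw": -0.336}, {"grip": -0.4, "travel": [0.091, 0.056, 0.04], "yaw": -0.336}])

```text
clock: 9.62
tool_pos: [551.2, 283.1, 397.2]
tcp_rot: [0.058, 0.998, -0.0, -0.001]
contact_force: [-0.2, -0.7, -0.9]
opening: 0.368
grip_force: 29.9
```

```bash
python3 - <<'E'
from h import *
st();s=snap('wrist','w2.png')
th=np.radians(-6.5);u=np.array([np.cos(th),np.sin(th)]);c=np.array([457,295])
for t in(-94,-47,0,47,94): print(proj(s,[*(c+t*u),45]).round(0).tolist())
plan([((550.4,284.4,245),83.5)])
E
```

```text
t 9.625 pos [551.2 283.1 397.2] F [-0.2 -0.7 -0.9] op 0.3683409805795142 gf 29.89267159980045 q [ 0.15  0.59 -0.96  1.61  0.51  1.21  0.54]
[[-0.993, 0.115, -0.002], [0.115, 0.993, -0.001], [0.002, -0.001, -1.0]]
[[281.0, 20.0]]
[[281.0, 70.0]]
[[281.0, 117.0]]
[[281.0, 160.0]]
[[281.0, 201.0]]
[0.0012, 0.0014, 0.1531] yaw -0.0027 len 153 deg 0
tool-y end deg 83.5
```

View pics/w2.png

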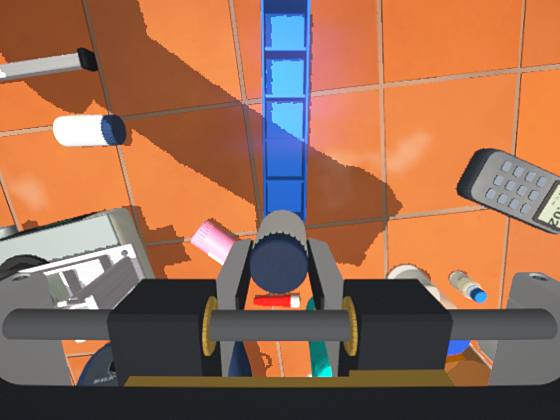

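Wrist view: the rack spans about columns 262 to 310, with dividers at rows 52, 97, 138 and 178. That puts it a few px to the right of my prediction, so I'll measure it.

```bash
python3 - <<'E'
from h import *
s=snap('wrist');g=s['color'].astype(int);hsv=cv2.cvtColor(s['color'],cv2.COLOR_RGB2HSV)
m=cv2.inRange(hsv,(100,120,40),(130,255,255))
L=[];Rr=[]
for v in range(10,190,12):
    x=np.nonzero(m[v,230:340])[0]+230;L.append((x[0]-.5,v));Rr.append((x[-1]+.5,v))
a=onz(s,L,45);b=onz(s,Rr,45)
print(a[:,:2].round(1).tolist());print(b[:,:2].round(1).tolist())
# divider rows: brightness profile along the mid column
print([int(x) for x in g[0:215:1,278:294].sum((1,2))//48])
for t in (-70.5,-23.5,23.5,70.5): print(t,proj(s,[457+t*.9936,295-t*.113,45]).round(1))
E
```

```text
[[353.0, 286.0], [363.8, 285.6], [374.7, 284.1], [385.8, 282.6], [397.1, 281.1], [408.7, 280.6], [420.3, 279.0], [432.2, 277.4], [444.3, 275.8], [456.6, 274.1], [469.3, 273.5], [482.0, 271.8], [495.1, 270.0], [508.4, 268.3], [522.0, 267.6]]
[[358.9, 335.0], [369.7, 335.0], [380.6, 332.9], [391.7, 331.9], [403.0, 330.8], [414.5, 329.7], [426.1, 327.5], [438.1, 326.4], [450.2, 325.2], [462.6, 324.0], [475.1, 322.8], [487.9, 320.5], [500.9, 319.2], [514.3, 317.9], [527.8, 315.4]]
[77, 76, 75, 75, 74, 74, 74, 74, 74, 74, 74, 73, 81, 111, 124, 146, 171, 176, 176, 176, 177, 177, 177, 177, 178, 178, 178, 178, 179, 179, 179, 179, 179, 180, 180, 180, 180, 180, 181, 181, 181, 181, 182, 182, 182, 182, 182, 184, 185, 169, 104, 93, 97, 98, 97, 97, 95, 95, 119, 146, 169, 183, 185, 185, 185, 184, 185, 185, 185, 185, 185, 185, 185, 185, 185, 185, 185, 185, 185, 185, 185, 185, 185, 185, 186, 186, 186, 186, 186, 186, 187, 186, 187, 187, 188, 190, 175, 116, 101, 104, 116, 144, 169, 190, 189, 188, 188, 188, 188, 188, 188, 188, 188, 188, 188, 188, 188, 188, 188, 188, 188, 188, 188, 188, 187, 186, 185, 177, 164, 159, 159, 153, 147, 146, 138, 134, 135, 135, 136, 136, 136, 136, 136, 135, 135, 134, 133, 133, 132, 131, 131, 130, 129, 128, 127, 126, 126, 125, 124, 124, 123, 123, 122, 121, 121, 121, 121, 120, 120, 120, 120, 120, 120, 120, 118, 101, 70, 68, 78, 103, 121, 120, 119, 119, 119, 118, 119, 118, 118, 118, 118, 118, 118, 118, 118, 118, 118, 118, 118, 118, 118, 117, 117, 117, 117, 117, 116, 116, 116, 122, 129, 130, 138, 143, 143]
-70.5 [[280.2  44.6]]
-23.5 [[280.4  93. ]]
23.5 [[280.6 138.2]]
70.5 [[280.8 180.3]]
```

```bash
python3 - <<'E'
from h import *
s=snap('wrist')
P=onz(s,[(286,14.5),(286,59.5),(286,101.5),(286,175),(286,133)],3);print(P.round(1).tolist())
for z in(45,30,15): print(z,onz(s,[(286,49.5),(286,96.5),(286,179.5)],z)[:,0].round(1))
th=np.radians(-6.2);u=np.array([np.cos(th),np.sin(th)])
print([(np.array([P[i,0]-t*u[0]])).round(1).tolist() for i,t in enumerate([-115.5,-69,-22,69])])
E
```

```text
[[345.7, 314.8, 3.0], [392.4, 309.4, 3.0], [438.9, 304.1, 3.0], [527.7, 293.9, 3.0], [475.7, 299.9, 3.0]]
45 [392.6 438.3 527.4]
30 [388.8 436.5 529.6]
15 [384.9 434.6 531.8]
[[460.5], [461.0], [460.7], [459.1]]
```

Emit:
carry_out(deltas=[{"grip": -0.4, "travel": [-0.002, 0.006, 0.02], "yaw": 0}, {"grip": -0.4, "travel": [-0.002, 0.006, 0.075], "yaw": 0}, {"grip": -0.4, "travel": [-0.002, 0.006, 0.11], "yaw": 0}, {"grip": -0.4, "travel": [-0.002, 0.006, 0.14], "yaw": 0}, {"grip": -0.4, "travel": [-0.002, 0.006, 0.151], "yaw": 0}])

```text
clock: 10.4
tool_pos: [553.4, 289.0, 244.6]
tcp_rot: [0.057, 0.998, -0.001, -0.001]
contact_force: [-0.1, 0.4, -0.4]
opening: 0.373
grip_force: 29.9
```

Emit:
carry_out(deltas=[{"grip": -0.4, "travel": [0, 0, 0], "yaw": 0}, {"grip": 0.3, "travel": [0, 0, 0], "yaw": 0}, {"grip": 0.3, "travel": [0, 0, 0], "yaw": 0}, {"grip": 0.3, "travel": [0, 0, 0], "yaw": 0}, {"grip": 0.3, "travel": [0, 0, -0.03], "yaw": 0}])

```text
clock: 11.02
tool_pos: [553.4, 288.9, 275.7]
tcp_rot: [0.057, 0.998, -0.001, -0.001]
contact_force: [-0.5, -0.0, 1.0]
opening: 0.648
grip_force: 0.0
```

```bash
python3 - <<'E'
from h import *
st()
plan([((554,289,380),83.5),((581,157,440),45),((608,26.7,440),7.5),((608,26.7,326),None)])
print('return')
plan([((581,157,440),45),((507,294,440),83.5),((507,294,246),None)],(608,26.7,440),7.5)
E
```

```text
t 11.025 pos [553.4 288.9 275.7] F [-0.5 -0.   1. ] op 0.6483824328644961 gf 0.0 q [ 0.07  0.73 -0.86  1.69  0.63  1.02  0.45]
[[-0.994, 0.114, -0.002], [0.114, 0.994, -0.001], [0.002, -0.001, -1.0]]
[-0.0006, 0.0002, -0.1043] yaw -0.0002 len 104 deg 0
[-0.0418, -0.1281, -0.06] yaw 0.3360 len 147 deg -38
[-0.1112, -0.073, -0.0] yaw 0.3272 len 133 deg -38
[0.0, 0.0, 0.114] yaw 0.0000 len 114 deg 0
tool-y end deg 7.499999999999998
return
[0.1327, -0.0098, -0.0] yaw -0.3272 len 133 deg 38
[0.1492, 0.0445, -0.0] yaw -0.3360 len 156 deg 38
[0.0, 0.0, 0.194] yaw 0.0000 len 194 deg 0
tool-y end deg 83.5
```

Emit:
carry_out(deltas=[{"grip": 0.3, "travel": [0, 0, -0.055], "yaw": 0}, {"grip": 0.3, "travel": [0, 0, -0.11], "yaw": 0}, {"grip": 0.3, "travel": [-0.015, -0.045, -0.15], "yaw": 0.09}, {"grip": 0.3, "travel": [-0.03, -0.09, -0.165], "yaw": 0.18}, {"grip": 0.3, "travel": [-0.042, -0.128, -0.165], "yaw": 0.27}])

```text
clock: 11.65
tool_pos: [581.2, 155.7, 443.3]
tcp_rot: [0.324, 0.946, 0.0, 0.001]
contact_force: [0.1, -0.4, -0.3]
opening: 0.65
grip_force: 0.0
```

```bash
python3 - <<'E'
from h import *
st()
plan([((608,26.7,440),7.5),((608,26.7,326),None)])
E
```

```text
t 11.65 pos [581.2 155.7 443.3] F [ 0.1 -0.4 -0.3] op 0.649801705725904 gf 0.0 q [ 0.33  0.47 -0.87  1.61  0.38  1.24  0.3 ]
[[-0.79, 0.614, 0.003], [0.614, 0.79, 0.0], [-0.002, 0.002, -1.0]]
[-0.1003, -0.0854, 0.0033] yaw 0.3896 len 132 deg -45
[0.0, 0.0, 0.114] yaw 0.0000 len 114 deg 0
tool-y end deg 7.499999999999998
```

Emit:
carry_out(deltas=[{"grip": 0.3, "travel": [-0.03, -0.025, 0], "yaw": 0.09}, {"grip": 0.3, "travel": [-0.06, -0.05, 0], "yaw": 0.18}, {"grip": 0.3, "travel": [-0.09, -0.075, 0.003], "yaw": 0.27}, {"grip": 0.3, "travel": [-0.1, -0.0855, 0.003], "yaw": 0.36}, {"grip": 0.3, "travel": [-0.1, -0.0855, 0.003], "yaw": 0.39}])

```text
clock: 12.28
tool_pos: [608.4, 27.2, 438.8]
tcp_rot: [0.659, 0.752, -0.0, 0.0]
contact_force: [-1.0, 0.7, 0.1]
opening: 0.648
grip_force: 0.0
```

Emit:
carry_out(deltas=[{"grip": 0.3, "travel": [0, 0, 0.04], "yaw": 0}, {"grip": 0.3, "travel": [0, 0, 0.09], "yaw": 0}, {"grip": 0.3, "travel": [0, 0, 0.114], "yaw": 0}, {"grip": -0.4, "travel": [0, 0, 0.114], "yaw": 0}, {"grip": -0.4, "travel": [0, 0, 0.114], "yaw": 0}])

```text
clock: 12.9
tool_pos: [608.6, 28.9, 326.0]
tcp_rot: [0.657, 0.754, 0.001, 0.0]
contact_force: [-0.3, -0.8, 0.5]
opening: 0.476
grip_force: 0.0
```

Emit:
carry_out(deltas=[{"grip": -0.4, "travel": [0, 0, 0], "yaw": 0}, {"grip": -0.4, "travel": [0, 0, 0], "yaw": 0}, {"grip": -0.4, "travel": [0, 0, -0.02], "yaw": 0}, {"grip": -0.4, "travel": [0, 0, -0.07], "yaw": 0}, {"grip": -0.4, "travel": [0, 0, -0.114], "yaw": 0}])

```text
clock: 13.52
tool_pos: [608.0, 28.9, 441.7]
tcp_rot: [0.657, 0.754, 0.0, 0.0]
contact_force: [-0.6, 0.4, -0.8]
opening: 0.372
grip_force: 30.0
```

Emit:
carry_out(deltas=[{"grip": -0.4, "travel": [0.03, -0.002, 0], "yaw": -0.08}, {"grip": -0.4, "travel": [0.06, -0.004, 0], "yaw": -0.17}, {"grip": -0.4, "travel": [0.1, -0.008, 0], "yaw": -0.26}, {"grip": -0.4, "travel": [0.133, -0.01, 0], "yaw": -0.327}, {"grip": -0.4, "travel": [0.133, -0.01, 0], "yaw": -0.327}])

```text
clock: 14.15
tool_pos: [579.2, 161.6, 440.2]
tcp_rot: [0.378, 0.926, 0.001, 0.0]
contact_force: [0.8, -0.4, -0.5]
opening: 0.368
grip_force: 30.0
```

Emit:
carry_out(deltas=[{"grip": -0.4, "travel": [0.035, 0.01, 0], "yaw": -0.08}, {"grip": -0.4, "travel": [0.07, 0.02, 0], "yaw": -0.17}, {"grip": -0.4, "travel": [0.11, 0.03, 0], "yaw": -0.26}, {"grip": -0.4, "travel": [0.149, 0.0445, 0.02], "yaw": -0.336}, {"grip": -0.4, "travel": [0.149, 0.0445, 0.04], "yaw": -0.336}])

```text
clock: 14.78
tool_pos: [504.3, 297.4, 399.3]
tcp_rot: [0.052, 0.999, 0.0, 0.0]
contact_force: [0.7, -0.0, -1.1]
opening: 0.366
grip_force: 30.0
```

```bash
python3 - <<'E'
from h import *
st();s=snap('wrist')
hsv=cv2.cvtColor(s['color'],cv2.COLOR_RGB2HSV)
plan([((507,294,246),83.8)])
E
```

```text
t 14.775 pos [504.3 297.4 399.3] F [ 0.7 -0.  -1.1] op 0.36649809231385483 gf 29.999089244618062 q [ 0.15  0.54 -1.    1.7   0.48  1.18  0.49]
[[-0.995, 0.104, 0.001], [0.104, 0.995, 0.001], [-0.001, 0.001, -1.0]]
[-0.002, -0.001, 0.1503] yaw -0.0000 len 150 deg 0
tool-y end deg 83.8
```

Emit:
carry_out(deltas=[{"grip": -0.4, "travel": [-0.001, -0.001, 0.02], "yaw": 0}, {"grip": -0.4, "travel": [-0.001, -0.001, 0.075], "yaw": 0}, {"grip": -0.4, "travel": [-0.001, -0.001, 0.11], "yaw": 0}, {"grip": -0.4, "travel": [-0.001, -0.001, 0.14], "yaw": 0}, {"grip": -0.4, "travel": [-0.001, -0.001, 0.152], "yaw": 0}])

```text
clock: 15.45
tool_pos: [506.9, 293.1, 245.0]
tcp_rot: [0.055, 0.998, -0.001, -0.001]
contact_force: [-0.2, 0.7, -0.8]
opening: 0.369
grip_force: 30.0
```

Emit:
carry_out(deltas=[{"grip": -0.4, "travel": [0, 0, 0], "yaw": 0}, {"grip": 0.3, "travel": [0, 0, 0], "yaw": 0}, {"grip": 0.3, "travel": [0, 0, 0], "yaw": 0}, {"grip": 0.3, "travel": [0, 0, 0], "yaw": 0}, {"grip": 0.3, "travel": [0, 0, -0.03], "yaw": 0}])

```text
clock: 16.08
tool_pos: [506.1, 294.0, 275.9]
tcp_rot: [0.054, 0.999, -0.001, -0.001]
contact_force: [-0.1, -0.2, 1.1]
opening: 0.649
grip_force: 0.0
```

```bash
python3 - <<'E'
from h import *
st()
plan([((507,294,400),None),((535,150,440),45),((570,0,440),15),((623.1,-90.3,440),7.5),((623.1,-90.3,326),None)])
print('return')
plan([((575,50,440),25),((530,170,440),60),((460.5,299,440),83.8),((460.5,299,246),None)],(623,-90.3,440),7.5)
E
```

```text
t 16.075 pos [506.1 294.  275.9] F [-0.1 -0.2  1.1] op 0.649367047080207 gf 0.0 q [ 0.07  0.68 -0.89  1.8   0.62  0.98  0.39]
[[-0.994, 0.108, -0.002], [0.108, 0.994, -0.001], [0.002, -0.001, -1.0]]
[-0.0009, 0.0001, -0.1241] yaw 0.0000 len 124 deg 0
[-0.0433, -0.1402, -0.04] yaw 0.3388 len 152 deg -39
[-0.1308, -0.0813, -0.0] yaw 0.2618 len 154 deg -30
[-0.101, 0.0279, -0.0] yaw 0.0654 len 105 deg -7
[0.0, 0.0, 0.114] yaw 0.0000 len 114 deg 0
tool-y end deg 7.500000000000004
return
[0.1454, -0.0293, -0.0] yaw -0.1527 len 148 deg 18
[0.1278, 0.0099, -0.0] yaw -0.3054 len 128 deg 35
[0.1247, 0.077, -0.0] yaw -0.2077 len 147 deg 24
[0.0, 0.0, 0.194] yaw 0.0000 len 194 deg 0
tool-y end deg 83.8
```

Emit:
carry_out(deltas=[{"grip": 0.3, "travel": [0, 0, -0.055], "yaw": 0}, {"grip": 0.3, "travel": [0, -0.01, -0.11], "yaw": 0.09}, {"grip": 0.3, "travel": [-0.015, -0.05, -0.15], "yaw": 0.18}, {"grip": 0.3, "travel": [-0.03, -0.095, -0.164], "yaw": 0.27}, {"grip": 0.3, "travel": [-0.044, -0.14, -0.164], "yaw": 0.339}])

```text
clock: 16.7
tool_pos: [535.2, 149.3, 442.3]
tcp_rot: [0.385, 0.923, 0.001, 0.001]
contact_force: [0.8, 0.3, 0.1]
opening: 0.651
grip_force: 0.0
```

Emit:
carry_out(deltas=[{"grip": 0.3, "travel": [-0.04, -0.025, 0], "yaw": 0.08}, {"grip": 0.3, "travel": [-0.085, -0.053, 0], "yaw": 0.17}, {"grip": 0.3, "travel": [-0.131, -0.081, 0], "yaw": 0.262}, {"grip": 0.3, "travel": [-0.131, -0.081, 0], "yaw": 0.262}])

```text
clock: 17.2
tool_pos: [570.9, -3.5, 440.5]
tcp_rot: [0.612, 0.791, -0.0, 0.0]
contact_force: [0.7, 0.8, -0.0]
opening: 0.65
grip_force: 0.0
```

Emit:
carry_out(deltas=[{"grip": 0.3, "travel": [-0.05, 0.014, 0], "yaw": 0.03}, {"grip": 0.3, "travel": [-0.1, 0.028, 0], "yaw": 0.065}, {"grip": 0.3, "travel": [-0.101, 0.028, 0], "yaw": 0.0654}, {"grip": 0.3, "travel": [-0.101, 0.028, 0], "yaw": 0.0654}])

```text
clock: 17.7
tool_pos: [623.4, -88.5, 440.7]
tcp_rot: [0.659, 0.752, 0.0, -0.0]
contact_force: [-1.3, 0.6, 0.7]
opening: 0.651
grip_force: 0.0
```

```bash
python3 - <<'E'
from h import *
st()
plan([((623.1,-90.8,326),7.5)])
E
```

```text
t 17.7 pos [623.4 -88.5 440.7] F [-1.3  0.6  0.7] op 0.6508451154724034 gf 0.0 q [ 0.56  0.47 -0.65  1.54  0.29  1.23 -0.  ]
[[-0.132, 0.991, -0.0], [0.991, 0.132, 0.001], [0.001, -0.0, -1.0]]
[-0.0022, -0.0006, 0.1147] yaw 0.0008 len 115 deg -0
tool-y end deg 7.499999999999999
```

Emit:
carry_out(deltas=[{"grip": 0.3, "travel": [-0.002, -0.0005, 0.04], "yaw": 0}, {"grip": 0.3, "travel": [-0.002, -0.0005, 0.09], "yaw": 0}, {"grip": 0.3, "travel": [-0.002, -0.0005, 0.115], "yaw": 0}, {"grip": -0.4, "travel": [-0.002, -0.0005, 0.115], "yaw": 0}, {"grip": -0.4, "travel": [-0.002, -0.0005, 0.115], "yaw": 0}])

```text
clock: 18.32
tool_pos: [623.6, -90.9, 327.3]
tcp_rot: [0.659, 0.752, 0.001, 0.001]
contact_force: [-0.1, -0.3, -0.2]
opening: 0.475
grip_force: 0.0
```

Emit:
carry_out(deltas=[{"grip": -0.4, "travel": [0, 0, 0], "yaw": 0}, {"grip": -0.4, "travel": [0, 0, 0], "yaw": 0}, {"grip": -0.4, "travel": [0, 0, -0.02], "yaw": 0}, {"grip": -0.4, "travel": [0, 0, -0.07], "yaw": 0}, {"grip": -0.4, "travel": [0, 0, -0.114], "yaw": 0}])

```text
clock: 18.95
tool_pos: [623.1, -91.7, 442.8]
tcp_rot: [0.66, 0.752, 0.0, 0.0]
contact_force: [0.1, -0.6, -0.8]
opening: 0.369
grip_force: 30.0
```

Emit:
carry_out(deltas=[{"grip": -0.4, "travel": [0.05, -0.01, 0], "yaw": -0.05}, {"grip": -0.4, "travel": [0.1, -0.02, 0], "yaw": -0.11}, {"grip": -0.4, "travel": [0.145, -0.029, 0], "yaw": -0.153}, {"grip": -0.4, "travel": [0.145, -0.029, 0], "yaw": -0.153}])

```text
clock: 19.45
tool_pos: [574.5, 51.7, 441.5]
tcp_rot: [0.535, 0.845, 0.001, 0.001]
contact_force: [0.5, -0.4, -0.6]
opening: 0.368
grip_force: 30.0
```

Emit:
carry_out(deltas=[{"grip": -0.4, "travel": [0.035, 0.003, 0], "yaw": -0.08}, {"grip": -0.4, "travel": [0.07, 0.006, 0], "yaw": -0.16}, {"grip": -0.4, "travel": [0.11, 0.009, 0], "yaw": -0.24}, {"grip": -0.4, "travel": [0.128, 0.01, 0], "yaw": -0.305}, {"grip": -0.4, "travel": [0.128, 0.01, 0], "yaw": -0.305}])

```text
clock: 20.08
tool_pos: [530.6, 168.7, 440.5]
tcp_rot: [0.259, 0.966, 0.0, 0.0]
contact_force: [-0.3, -0.5, -0.9]
opening: 0.367
grip_force: 30.0
```

Emit:
carry_out(deltas=[{"grip": -0.4, "travel": [0.04, 0.025, 0], "yaw": -0.07}, {"grip": -0.4, "travel": [0.08, 0.05, 0], "yaw": -0.14}, {"grip": -0.4, "travel": [0.125, 0.077, 0.02], "yaw": -0.208}, {"grip": -0.4, "travel": [0.125, 0.077, 0.04], "yaw": -0.208}, {"grip": -0.4, "travel": [0.125, 0.077, 0.04], "yaw": -0.208}])

```text
clock: 20.7
tool_pos: [462.0, 296.2, 398.7]
tcp_rot: [0.056, 0.998, -0.001, -0.001]
contact_force: [-1.1, -0.3, -0.6]
opening: 0.374
grip_force: 30.0
```

```bash
python3 - <<'E'
from h import *
st()
plan([((460.5,299,246),83.8)])
E
```

```text
t 20.7 pos [462.  296.2 398.7] F [-1.1 -0.3 -0.6] op 0.3740561098060478 gf 29.95196216739714 q [ 0.17  0.47 -1.02  1.79  0.44  1.14  0.46]
[[-0.994, 0.113, -0.002], [0.113, 0.994, -0.002], [0.002, -0.002, -1.0]]
[0.0018, 0.0026, 0.1527] yaw -0.0024 len 153 deg 0
tool-y end deg 83.8
```

Emit:
carry_out(deltas=[{"grip": -0.4, "travel": [0.001, 0.002, 0.02], "yaw": -0.001}, {"grip": -0.4, "travel": [0.001, 0.002, 0.075], "yaw": -0.001}, {"grip": -0.4, "travel": [0.001, 0.002, 0.11], "yaw": -0.001}, {"grip": -0.4, "travel": [0.001, 0.002, 0.14], "yaw": -0.001}, {"grip": -0.4, "travel": [0.001, 0.002, 0.152], "yaw": -0.001}])

```text
clock: 21.32
tool_pos: [460.6, 298.8, 246.0]
tcp_rot: [0.054, 0.999, -0.001, -0.001]
contact_force: [-0.4, -0.0, -0.1]
opening: 0.366
grip_force: 30.0
```

Emit:
carry_out(deltas=[{"grip": -0.4, "travel": [0, 0, 0], "yaw": 0}, {"grip": 0.3, "travel": [0, 0, 0], "yaw": 0}, {"grip": 0.3, "travel": [0, 0, 0], "yaw": 0}, {"grip": 0.3, "travel": [0, 0, 0], "yaw": 0}, {"grip": 0.3, "travel": [0, 0, -0.03], "yaw": 0}])

```text
clock: 21.95
tool_pos: [460.0, 299.4, 277.0]
tcp_rot: [0.053, 0.999, -0.001, -0.001]
contact_force: [0.4, 0.1, 1.0]
opening: 0.649
grip_force: 0.0
```

```bash
python3 - <<'E'
from h import *
st()
plan([((510,150,440),45),((580,0,440),15),((628.7,-133,440),7.5),((628.7,-133,326),None)])
print('return')
plan([((580,0,440),25),((510,150,440),60),((414,304,440),83.8),((414,304,246),None)],(628.7,-133,440),7.5)
E
```

```text
t 21.95 pos [460.  299.4 277. ] F [0.4 0.1 1. ] op 0.6487514976604456 gf 0.0 q [ 0.06  0.62 -0.9   1.89  0.6   0.94  0.33]
[[-0.994, 0.106, -0.002], [0.106, 0.994, -0.001], [0.002, -0.001, -1.0]]
[-0.0656, -0.1432, -0.163] yaw 0.3394 len 227 deg -39
[-0.1556, -0.0566, -0.0] yaw 0.2618 len 166 deg -30
[-0.1411, 0.0126, -0.0] yaw 0.0654 len 142 deg -7
[0.0, 0.0, 0.114] yaw 0.0000 len 114 deg 0
tool-y end deg 7.500000000000004
return
[0.1382, -0.0309, -0.0] yaw -0.1527 len 142 deg 18
[0.1655, -0.0, -0.0] yaw -0.3054 len 166 deg 35
[0.1601, 0.0854, -0.0] yaw -0.2077 len 181 deg 24
[0.0, 0.0, 0.194] yaw 0.0000 len 194 deg 0
tool-y end deg 83.8
```

Emit:
carry_out(deltas=[{"grip": 0.3, "travel": [0, 0, -0.055], "yaw": 0}, {"grip": 0.3, "travel": [0, -0.01, -0.11], "yaw": 0.09}, {"grip": 0.3, "travel": [-0.02, -0.045, -0.145], "yaw": 0.18}, {"grip": 0.3, "travel": [-0.043, -0.095, -0.163], "yaw": 0.27}, {"grip": 0.3, "travel": [-0.0656, -0.1432, -0.163], "yaw": 0.3394}])

```text
clock: 22.58
tool_pos: [510.6, 149.0, 442.5]
tcp_rot: [0.385, 0.923, 0.001, 0.001]
contact_force: [0.8, 1.0, -0.6]
opening: 0.648
grip_force: 0.0
```

Emit:
carry_out(deltas=[{"grip": 0.3, "travel": [-0.05, -0.018, 0], "yaw": 0.08}, {"grip": 0.3, "travel": [-0.1, -0.036, 0], "yaw": 0.17}, {"grip": 0.3, "travel": [-0.1556, -0.0566, 0], "yaw": 0.2618}, {"grip": 0.3, "travel": [-0.1556, -0.0566, 0], "yaw": 0.2618}])

```text
clock: 23.08
tool_pos: [581.4, -4.1, 440.3]
tcp_rot: [0.612, 0.791, -0.0, 0.0]
contact_force: [-0.2, 0.7, -0.6]
opening: 0.65
grip_force: 0.0
```

Emit:
carry_out(deltas=[{"grip": 0.3, "travel": [-0.05, 0.004, 0], "yaw": 0.03}, {"grip": 0.3, "travel": [-0.1, 0.008, 0], "yaw": 0.065}, {"grip": 0.3, "travel": [-0.141, 0.0126, 0], "yaw": 0.0654}, {"grip": 0.3, "travel": [-0.141, 0.0126, 0], "yaw": 0.0654}, {"grip": 0.3, "travel": [-0.141, 0.0126, 0], "yaw": 0.0654}])

```text
clock: 23.7
tool_pos: [628.8, -131.4, 440.7]
tcp_rot: [0.659, 0.752, 0.0, -0.0]
contact_force: [0.3, 0.7, -0.9]
opening: 0.652
grip_force: 0.0
```

Emit:
carry_out(deltas=[{"grip": 0.3, "travel": [0, 0, 0.04], "yaw": 0}, {"grip": 0.3, "travel": [0, 0, 0.09], "yaw": 0}, {"grip": 0.3, "travel": [0, 0, 0.113], "yaw": 0}, {"grip": -0.4, "travel": [0, 0, 0.113], "yaw": 0}, {"grip": -0.4, "travel": [0, 0, 0.113], "yaw": 0}])

```text
clock: 24.32
tool_pos: [629.3, -131.8, 329.2]
tcp_rot: [0.659, 0.752, 0.001, 0.001]
contact_force: [0.4, -0.6, 0.9]
opening: 0.474
grip_force: 0.0
```

Emit:
carry_out(deltas=[{"grip": -0.4, "travel": [0, 0, 0], "yaw": 0}, {"grip": -0.4, "travel": [0, 0, 0], "yaw": 0}, {"grip": -0.4, "travel": [0, 0, -0.02], "yaw": 0}, {"grip": -0.4, "travel": [0, 0, -0.07], "yaw": 0}, {"grip": -0.4, "travel": [0, 0, -0.113], "yaw": 0}])

```text
clock: 24.95
tool_pos: [628.8, -132.4, 443.8]
tcp_rot: [0.659, 0.752, 0.0, 0.0]
contact_force: [-0.2, 0.4, -2.1]
opening: 0.367
grip_force: 29.9
```

Emit:
carry_out(deltas=[{"grip": -0.4, "travel": [0.05, -0.01, 0], "yaw": -0.05}, {"grip": -0.4, "travel": [0.1, -0.02, 0], "yaw": -0.11}, {"grip": -0.4, "travel": [0.138, -0.031, 0], "yaw": -0.153}, {"grip": -0.4, "travel": [0.138, -0.031, 0], "yaw": -0.153}])

```text
clock: 25.45
tool_pos: [579.2, 3.2, 442.5]
tcp_rot: [0.535, 0.845, 0.0, 0.001]
contact_force: [0.3, -1.0, 0.2]
opening: 0.368
grip_force: 29.9
```

Emit:
carry_out(deltas=[{"grip": -0.4, "travel": [0.05, 0, 0], "yaw": -0.08}, {"grip": -0.4, "travel": [0.09, 0, 0], "yaw": -0.16}, {"grip": -0.4, "travel": [0.13, 0, 0], "yaw": -0.24}, {"grip": -0.4, "travel": [0.1655, 0, 0], "yaw": -0.305}, {"grip": -0.4, "travel": [0.1655, 0, 0], "yaw": -0.305}])

```text
clock: 26.08
tool_pos: [509.4, 151.8, 441.8]
tcp_rot: [0.257, 0.966, 0.0, 0.0]
contact_force: [-0.4, -0.9, -0.3]
opening: 0.369
grip_force: 29.9
```

Emit:
carry_out(deltas=[{"grip": -0.4, "travel": [0.05, 0.026, 0], "yaw": -0.07}, {"grip": -0.4, "travel": [0.1, 0.052, 0], "yaw": -0.14}, {"grip": -0.4, "travel": [0.15, 0.078, 0.02], "yaw": -0.208}, {"grip": -0.4, "travel": [0.16, 0.0854, 0.04], "yaw": -0.208}, {"grip": -0.4, "travel": [0.16, 0.0854, 0.04], "yaw": -0.208}])

```text
clock: 26.7
tool_pos: [414.7, 303.8, 400.3]
tcp_rot: [0.054, 0.999, -0.0, -0.001]
contact_force: [-0.1, -1.5, -0.6]
opening: 0.371
grip_force: 29.9
```

```bash
python3 - <<'E'
from h import *
st()
s=snap('wrist','w3.png')
plan([((414,304,246),83.8)])
E
```

```text
t 26.7 pos [414.7 303.8 400.3] F [-0.1 -1.5 -0.6] op 0.370690315806724 gf 29.944051081502607 q [ 0.17  0.4  -1.06  1.87  0.39  1.1   0.43]
[[-0.994, 0.109, -0.001], [0.109, 0.994, -0.001], [0.001, -0.001, -1.0]]
[0.0013, 0.0005, 0.155] yaw -0.0008 len 155 deg 0
tool-y end deg 83.8
```

View pics/w3.png

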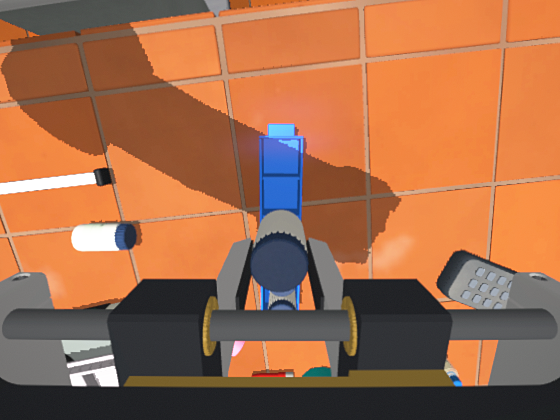

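The held jar (279,262) is centred over the rack line, which spans columns 260 to 303. The empty cells at rows 155 and 193 are visible, so I'll place it.

Emit:
carry_out(deltas=[{"grip": -0.4, "travel": [0.001, 0.001, 0.02], "yaw": 0}, {"grip": -0.4, "travel": [0.001, 0.001, 0.075], "yaw": 0}, {"grip": -0.4, "travel": [0.001, 0.001, 0.11], "yaw": 0}, {"grip": -0.4, "travel": [0.001, 0.001, 0.14], "yaw": 0}, {"grip": -0.4, "travel": [0.001, 0.001, 0.153], "yaw": 0}])

```text
clock: 27.38
tool_pos: [413.8, 304.3, 246.3]
tcp_rot: [0.055, 0.999, -0.0, -0.001]
contact_force: [-2.2, 2.3, 44.0]
opening: 0.368
grip_force: 30.2
```

Emit:
carry_out(deltas=[{"grip": -0.4, "travel": [0, 0, 0], "yaw": 0}, {"grip": 0.3, "travel": [0, 0, 0], "yaw": 0}, {"grip": 0.3, "travel": [0, 0, 0], "yaw": 0}, {"grip": 0.3, "travel": [0, 0, 0], "yaw": 0}, {"grip": 0.3, "travel": [0, 0, -0.03], "yaw": 0}])

```text
clock: 28.0
tool_pos: [413.1, 304.8, 277.0]
tcp_rot: [0.054, 0.999, -0.001, -0.001]
contact_force: [0.3, 0.5, 0.3]
opening: 0.646
grip_force: 0.0
```

```bash
python3 - <<'E'
from h import *
st()
plan([((400,200,420),45),((443,62,380),5),((443,62,203),None)])
E
```

```text
t 28.0 pos [413.1 304.8 277. ] F [0.3 0.5 0.3] op 0.6464298863983869 gf 0.0 q [ 0.03  0.56 -0.92  1.97  0.57  0.89  0.28]
[[-0.994, 0.107, -0.002], [0.108, 0.994, -0.001], [0.002, -0.001, -1.0]]
[0.0018, -0.1056, -0.143] yaw 0.3388 len 178 deg -39
[-0.128, -0.0672, 0.04] yaw 0.3491 len 150 deg -40
[0.0, 0.0, 0.177] yaw 0.0000 len 177 deg 0
tool-y end deg 5.000000000000001
```

Emit:
carry_out(deltas=[{"grip": 0.3, "travel": [0, 0, -0.055], "yaw": 0}, {"grip": 0.3, "travel": [0, -0.01, -0.11], "yaw": 0.09}, {"grip": 0.3, "travel": [0.002, -0.05, -0.143], "yaw": 0.18}, {"grip": 0.3, "travel": [0.002, -0.1056, -0.143], "yaw": 0.27}, {"grip": 0.3, "travel": [0.002, -0.1056, -0.143], "yaw": 0.339}])

```text
clock: 28.62
tool_pos: [400.3, 196.8, 421.0]
tcp_rot: [0.388, 0.922, -0.001, 0.001]
contact_force: [1.0, 0.4, -0.1]
opening: 0.65
grip_force: 0.0
```

Emit:
carry_out(deltas=[{"grip": 0.3, "travel": [-0.04, -0.02, 0], "yaw": 0.09}, {"grip": 0.3, "travel": [-0.08, -0.04, 0.01], "yaw": 0.18}, {"grip": 0.3, "travel": [-0.128, -0.067, 0.02], "yaw": 0.27}, {"grip": 0.3, "travel": [-0.128, -0.067, 0.02], "yaw": 0.349}, {"grip": 0.3, "travel": [-0.128, -0.067, 0.02], "yaw": 0.349}])

```text
clock: 29.25
tool_pos: [443.1, 62.5, 400.8]
tcp_rot: [0.676, 0.737, 0.0, 0.0]
contact_force: [0.2, 0.1, -0.2]
opening: 0.651
grip_force: 0.0
```

```bash
python3 - <<'E'
from h import *
st()
s=snap('wrist','w4.png');t=snap('top','top2.png');sd=snap('side','side2.png')
a=cv2.imread('pics/w4.png');b=cv2.imread('pics/side2.png')
b=cv2.resize(b[310:380,260:420],(400,175));c=cv2.imread('pics/top2.png')[165:310,140:420];c=cv2.resize(c,(400,207))
o=np.zeros((420,800,3),np.uint8);o[:300,:400]=cv2.resize(a,(400,300));o[:175,400:]=b;o[180:387,400:]=c
cv2.imwrite('pics/m1.png',o)
E
```

```text
t 29.25 pos [443.1  62.5 400.8] F [ 0.2  0.1 -0.2] op 0.6508356951758987 gf 0.0 q [ 0.52  0.16 -0.79  2.02  0.13  1.02 -0.24]
[[-0.087, 0.996, 0.0], [0.996, 0.087, -0.0], [-0.0, 0.0, -1.0]]
```

View pics/m1.png

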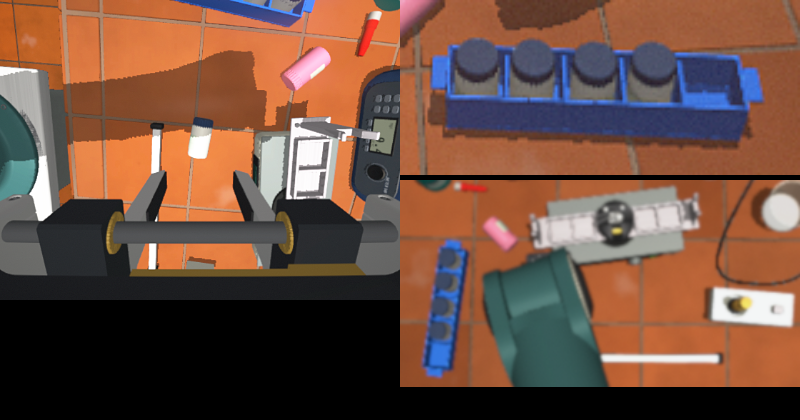

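All four jars stand in the rack, the carrier is empty and one cell is left. In the wrist view jar_5 lies at about (282,192) in full-size px, navy cap at the top, next to the bar. The pink decoy at (427,96) stays untouched.

```bash
python3 - <<'E'
from h import *
s=snap('wrist');hsv=cv2.cvtColor(s['color'],cv2.COLOR_RGB2HSV)
m=cv2.inRange(hsv,(0,0,90),(180,75,255))|cv2.inRange(hsv,(100,60,15),(130,255,160))
m[:150]=0;m[235:]=0;m[:,:250]=0;m[:,315:]=0
m=cv2.morphologyEx(m,cv2.MORPH_OPEN,np.ones((3,3)))
n,l,S,c=cv2.connectedComponentsWithStats(m);i=1+np.argmax(S[1:,4]);print(S[i],c[i])
q=cv2.minAreaRect(np.argwhere(l==i)[:,::-1].astype(np.float32));print(q)
b=cv2.boxPoints(q);b=b[np.argsort(b[:,1])];e=np.array([b[:2].mean(0),b[2:].mean(0)])
E=onz(s,e,22);print(E.round(1).tolist(),E.mean(0).round(1),np.linalg.norm(E[0]-E[1]),np.degrees(np.arctan2(*(E[0]-E[1])[[1,0]])))
# block from here too?
E
```

```text
[ 263  165   35   58 1530] [279.8869281  193.67908497]
((279.8162536621094, 193.96499633789062), (28.347484588623047, 56.13363265991211), 10.784297943115234)
[[446.5, 101.1, 22.0], [439.8, 29.7, 22.0]] [443.1  65.4  22. ] 71.64612500217896 84.64583719862027
```

```bash
python3 - <<'E'
from h import *
plan([((442.7,60.5,300),-5.2),((442.7,60.5,202),None),((442.7,60.5,420),None),((450,-200,420),-5.2),((452,-415,420),-4.8)])
E
```

```text
[-0.0026, -0.0006, 0.1008] yaw 0.0909 len 101 deg -10
[0.0, 0.0, 0.098] yaw 0.0000 len 98 deg 0
[0.0, 0.0, -0.218] yaw 0.0000 len 218 deg 0
[-0.2588, 0.0309, -0.0] yaw -0.0000 len 261 deg 0
[-0.2139, 0.0215, -0.0] yaw -0.0035 len 215 deg 0
tool-y end deg -4.799999999999998
```

Emit:
carry_out(deltas=[{"grip": 0.3, "travel": [-0.0026, -0.0006, 0.05], "yaw": 0.09}, {"grip": 0.3, "travel": [-0.0026, -0.0006, 0.11], "yaw": 0.091}, {"grip": 0.3, "travel": [-0.0026, -0.0006, 0.16], "yaw": 0.091}, {"grip": 0.3, "travel": [-0.0026, -0.0006, 0.19], "yaw": 0.091}, {"grip": 0.3, "travel": [-0.0026, -0.0006, 0.199], "yaw": 0.091}])

```text
clock: 30.08
tool_pos: [442.4, 60.3, 200.5]
tcp_rot: [0.739, 0.674, -0.001, -0.001]
contact_force: [0.3, 0.8, 0.6]
opening: 0.652
grip_force: 0.0
```

Emit:
carry_out(deltas=[{"grip": 0.3, "travel": [0, 0, 0], "yaw": 0}, {"grip": -0.4, "travel": [0, 0, 0], "yaw": 0}, {"grip": -0.4, "travel": [0, 0, 0], "yaw": 0}, {"grip": -0.4, "travel": [0, 0, 0], "yaw": 0}, {"grip": -0.4, "travel": [0, 0, 0], "yaw": 0}])

```text
clock: 30.7
tool_pos: [443.0, 59.8, 202.1]
tcp_rot: [0.74, 0.673, 0.0, 0.0]
contact_force: [-0.9, -1.8, 8.4]
opening: 0.368
grip_force: 30.0
```

Emit:
carry_out(deltas=[{"grip": -0.4, "travel": [0, 0, 0], "yaw": 0}, {"grip": -0.4, "travel": [0, 0, -0.05], "yaw": 0}, {"grip": -0.4, "travel": [0, 0, -0.11], "yaw": 0}, {"grip": -0.4, "travel": [0, 0, -0.17], "yaw": 0}, {"grip": -0.4, "travel": [0, 0, -0.218], "yaw": 0}])

```text
clock: 31.32
tool_pos: [442.5, 60.0, 422.0]
tcp_rot: [0.74, 0.673, 0.0, 0.0]
contact_force: [0.4, -0.2, -1.4]
opening: 0.373
grip_force: 30.0
```

Emit:
carry_out(deltas=[{"grip": -0.4, "travel": [-0.06, 0.007, 0], "yaw": 0}, {"grip": -0.4, "travel": [-0.12, 0.014, 0], "yaw": 0}, {"grip": -0.4, "travel": [-0.18, 0.021, 0], "yaw": 0}, {"grip": -0.4, "travel": [-0.24, 0.029, 0], "yaw": 0}, {"grip": -0.4, "travel": [-0.259, 0.031, 0], "yaw": 0}])

```text
clock: 31.95
tool_pos: [448.4, -204.2, 419.4]
tcp_rot: [0.741, 0.671, -0.0, -0.0]
contact_force: [-0.4, 1.1, -1.1]
opening: 0.37
grip_force: 30.0
```

Emit:
carry_out(deltas=[{"grip": -0.4, "travel": [-0.06, 0.006, 0], "yaw": 0}, {"grip": -0.4, "travel": [-0.12, 0.012, 0], "yaw": 0}, {"grip": -0.4, "travel": [-0.18, 0.018, 0.02], "yaw": 0}, {"grip": -0.4, "travel": [-0.214, 0.0215, 0.05], "yaw": 0}, {"grip": -0.4, "travel": [-0.214, 0.0215, 0.05], "yaw": 0}])

```text
clock: 32.58
tool_pos: [449.2, -417.6, 366.8]
tcp_rot: [0.741, 0.672, -0.0, -0.002]
contact_force: [0.1, 1.4, -1.1]
opening: 0.368
grip_force: 30.0
```

```bash
python3 - <<'E'
from h import *
st()
s=snap('wrist','w5.png')
E
```

```text
t 32.575 pos [ 449.2 -417.6  366.8] F [ 0.1  1.4 -1.1] op 0.3679342863551737 gf 29.99759539961815 q [ 1.05  0.47 -0.47  1.67  0.24  1.06  0.41]
[[0.097, 0.995, -0.003], [0.995, -0.097, 0.003], [0.003, -0.003, -1.0]]
```

View pics/w5.png

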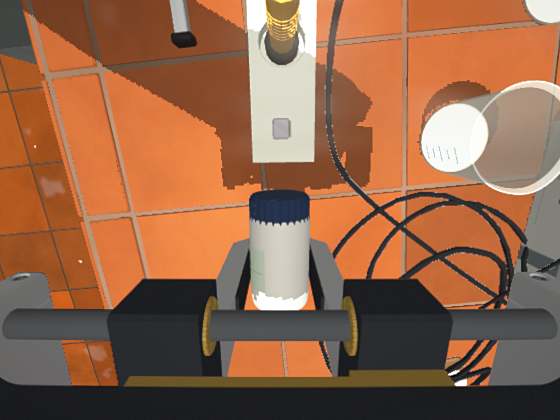

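The jar is held level, cap toward the block. The block's near top edge is at row 161 (columns 252 to 314), the key head at (282,128) and the drift at (282,35).

```bash
python3 - <<'E'
from h import *
s=snap('wrist');st()
print('edge',onz(s,[(252,161),(314,161),(283,161)],60).round(1).tolist(),'side upper',onz(s,[(249,60),(318,60)],60).round(1).tolist())
print('key',onz(s,[(282,128)],80).round(1),'jar ends z187',onz(s,[(280,192),(279,308)],187).round(1).tolist())
g=s['color'][:,283].astype(int);print('rows',[(v,g[v].tolist()) for v in range(155,170,2)])
k=cv2.cvtColor(s['color'],cv2.COLOR_RGB2GRAY);print(k[120:140,282].tolist(),k[128,268:298].tolist())
E
```

```text
t 32.675 pos [ 450.6 -415.1  369.5] F [ 0.2  0.1 -0.4] op 0.37392740625236937 gf 29.997791647911072 q [ 1.05  0.47 -0.47  1.67  0.24  1.06  0.41]
[[0.094, 0.996, -0.0], [0.996, -0.094, 0.001], [0.001, -0.0, -1.0]]
edge [[427.7, -363.2, 60.0], [488.2, -369.0, 60.0], [457.9, -366.1, 60.0]] side upper [[435.7, -273.1, 60.0], [497.9, -279.1, 60.0]]
key [[ 459.7 -335.6   80. ]] jar ends z187 [[454.4, -372.8, 187.0], [446.7, -446.2, 187.0]]
rows [(155, [219, 219, 201]), (157, [219, 219, 201]), (159, [220, 220, 203]), (161, [223, 224, 207]), (163, [186, 172, 152]), (165, [121, 65, 35]), (167, [124, 70, 40]), (169, [124, 69, 41])]
[161, 166, 184, 185, 181, 177, 177, 175, 174, 173, 172, 170, 172, 174, 175, 177, 175, 177, 175, 153] [219, 222, 216, 160, 155, 176, 177, 174, 173, 172, 170, 172, 171, 172, 174, 175, 175, 176, 170, 150, 130, 175, 207, 220, 219, 218, 218, 218, 218, 218]
```

```bash
python3 - <<'E'
from h import *
plan([((455.7,-392,290),-5.3),((455.7,-392,228),None)])
E
```

```text
[0.0235, 0.0029, 0.0795] yaw -0.0008 len 83 deg 0
[0.0, 0.0, 0.062] yaw 0.0000 len 62 deg 0
tool-y end deg -5.300000000000001
```

Emit:
carry_out(deltas=[{"grip": -0.4, "travel": [0.0235, 0.003, 0.03], "yaw": 0}, {"grip": -0.4, "travel": [0.0235, 0.003, 0.0795], "yaw": 0}, {"grip": -0.4, "travel": [0.0235, 0.003, 0.095], "yaw": 0}, {"grip": -0.4, "travel": [0.0235, 0.003, 0.11], "yaw": 0}, {"grip": -0.4, "travel": [0.0235, 0.003, 0.115], "yaw": 0}])

```text
clock: 33.3
tool_pos: [455.8, -393.7, 255.8]
tcp_rot: [0.74, 0.673, -0.0, 0.001]
contact_force: [-2.0, -4.4, 9.5]
opening: 0.366
grip_force: 30.0
```

Emit:
carry_out(deltas=[{"grip": -0.4, "travel": [0, 0, 0.005], "yaw": 0}, {"grip": -0.4, "travel": [0, 0, 0.01], "yaw": 0}, {"grip": -0.4, "travel": [0, 0, 0.015], "yaw": 0}, {"grip": -0.4, "travel": [0, 0, 0.015], "yaw": 0}])

```text
clock: 33.8
tool_pos: [455.6, -394.3, 241.3]
tcp_rot: [0.74, 0.672, -0.0, 0.002]
contact_force: [-2.0, -6.5, 4.8]
opening: 0.369
grip_force: 30.0
```

```bash
python3 - <<'E'
from h import *
st()
s=snap('wrist','w6.png');snap('side','side3.png')
a=cv2.imread('pics/w6.png');b=cv2.imread('pics/side3.png')
o=np.zeros((420,780,3),np.uint8);o[:300,:400]=cv2.resize(a,(400,300));o[:,400:]=cv2.resize(b[80:220,240:367],(380,420))
cv2.imwrite('pics/m2.png',o)
E
```

```text
t 33.8 pos [ 455.6 -394.3  241.3] F [-2.  -6.5  4.8] op 0.36931538202596714 gf 30.011232420802116 q [ 0.98  0.61 -0.42  1.78  0.33  0.82  0.3 ]
[[0.096, 0.995, 0.002], [0.995, -0.096, -0.003], [-0.003, 0.002, -1.0]]
```

View pics/m2.png

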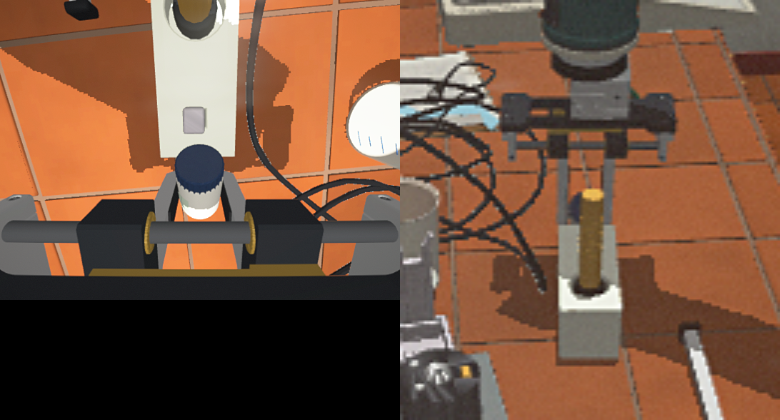

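The cap has tilted up against the block edge, and the forces are only 5 to 7 N. I'll continue.

Emit:
carry_out(deltas=[{"grip": -0.4, "travel": [0, 0, 0.007], "yaw": 0}, {"grip": -0.4, "travel": [0, 0, 0.014], "yaw": 0}, {"grip": -0.4, "travel": [0.003, 0, 0.016], "yaw": 0}, {"grip": -0.4, "travel": [0.006, 0, 0.018], "yaw": 0}, {"grip": -0.4, "travel": [0.008, 0, 0.02], "yaw": 0}])

```text
clock: 34.52
tool_pos: [456.4, -388.4, 222.3]
tcp_rot: [0.741, 0.672, -0.001, 0.004]
contact_force: [-0.5, -19.6, 6.0]
opening: 0.371
grip_force: 30.0
```

```bash
python3 - <<'E'
from h import *
st()
s=snap('wrist','w7.png')
b=cv2.imread('pics/w7.png');cv2.imwrite('pics/c7.png',b[120:330,180:400])
E
```

```text
t 34.525 pos [ 456.4 -388.4  222.3] F [ -0.5 -19.6   6. ] op 0.37102143989003794 gf 30.003110140912383 q [ 0.96  0.63 -0.41  1.8   0.35  0.78  0.28]
[[0.098, 0.995, 0.004], [0.995, -0.098, -0.007], [-0.007, 0.005, -1.0]]
```

View pics/c7.png

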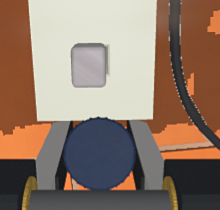

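Emit:
carry_out(deltas=[{"grip": -0.4, "travel": [-0.005, 0, 0], "yaw": 0}, {"grip": -0.4, "travel": [-0.006, 0, 0.003], "yaw": 0}, {"grip": -0.4, "travel": [-0.006, 0, 0.005], "yaw": 0}, {"grip": -0.4, "travel": [-0.006, 0, 0.005], "yaw": 0}])

```text
clock: 35.08
tool_pos: [455.7, -391.7, 215.1]
tcp_rot: [0.74, 0.672, -0.0, 0.001]
contact_force: [0.0, -9.4, 1.5]
opening: 0.373
grip_force: 30.0
```

Emit:
carry_out(deltas=[{"grip": -0.4, "travel": [0, 0, 0.003], "yaw": 0}, {"grip": -0.4, "travel": [0, 0, 0.003], "yaw": 0}])

```text
clock: 35.33
tool_pos: [455.8, -392.0, 212.2]
tcp_rot: [0.74, 0.672, -0.0, 0.001]
contact_force: [1.1, -9.6, 2.8]
opening: 0.371
grip_force: 30.0
```

```bash
python3 - <<'E'
from h import *
st()
E
```

```text
t 35.325 pos [ 455.8 -392.   212.2] F [ 1.1 -9.6  2.8] op 0.3712591090305388 gf 30.000380597364305 q [ 0.96  0.65 -0.4   1.79  0.35  0.77  0.28]
[[0.096, 0.995, 0.001], [0.995, -0.096, -0.002], [-0.002, 0.002, -1.0]]
```

Emit:
carry_out(deltas=[{"grip": -0.4, "travel": [-0.005, 0, 0], "yaw": 0}, {"grip": -0.4, "travel": [-0.005, 0, 0.002], "yaw": 0}, {"grip": -0.4, "travel": [-0.005, 0, 0.003], "yaw": 0}])

```text
clock: 35.7
tool_pos: [455.9, -396.0, 210.8]
tcp_rot: [0.74, 0.673, -0.0, 0.001]
contact_force: [-9.9, 3.3, 41.5]
opening: 0.372
grip_force: 30.0
```

Emit:
carry_out(deltas=[{"grip": -0.4, "travel": [0, 0, 0.002], "yaw": 0}, {"grip": -0.4, "travel": [0, 0, 0.002], "yaw": 0}])

```text
clock: 35.95
tool_pos: [455.9, -396.5, 209.2]
tcp_rot: [0.74, 0.673, -0.0, 0.002]
contact_force: [-8.0, 2.1, 39.5]
opening: 0.374
grip_force: 30.0
```

```bash
python3 - <<'E'
from h import *
st()
s=snap('wrist','w8.png')
b=cv2.imread('pics/w8.png');sd=snap('side','side4.png');sb=cv2.imread('pics/side4.png')
o=np.zeros((420,800,3),np.uint8);o[:,:440]=cv2.resize(b[120:330,180:400],(440,420));o[:,440:]=cv2.resize(sb[110:210,250:336],(360,420));cv2.imwrite('pics/c8.png',o)
E
```

```text
t 35.95 pos [ 455.9 -396.5  209.2] F [-8.   2.1 39.5] op 0.3740053046387844 gf 30.00304904562654 q [ 0.97  0.66 -0.4   1.79  0.35  0.76  0.29]
[[0.095, 0.995, 0.002], [0.995, -0.095, -0.003], [-0.003, 0.002, -1.0]]
```

View pics/c8.png

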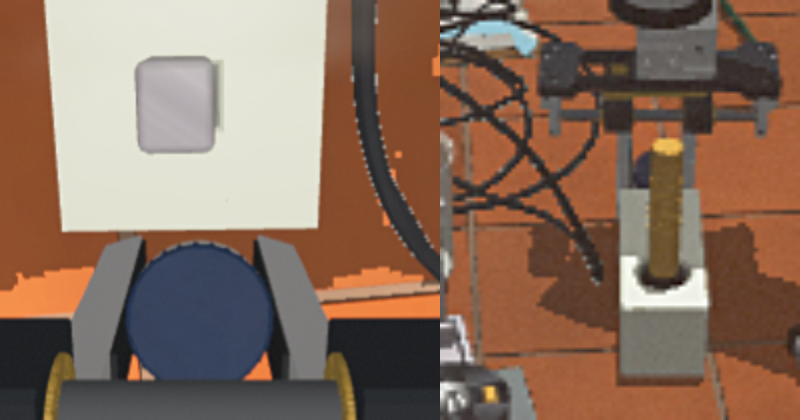

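The jar stands pressed on the worktop, cap up, at about (280,277) in full-size px. I'll release it, raise the gripper and re-grip by the cap.

Emit:
carry_out(deltas=[{"grip": -0.4, "travel": [0, 0, -0.003], "yaw": 0}, {"grip": 0.3, "travel": [0, 0, -0.003], "yaw": 0}, {"grip": 0.3, "travel": [0, 0, -0.003], "yaw": 0}, {"grip": 0.3, "travel": [0, 0, -0.003], "yaw": 0}, {"grip": 0.3, "travel": [0, 0, -0.003], "yaw": 0}])

```text
clock: 36.67
tool_pos: [455.1, -395.8, 209.4]
tcp_rot: [0.74, 0.673, 0.0, -0.0]
contact_force: [-0.5, -0.0, 0.7]
opening: 0.65
grip_force: 0.0
```

Emit:
carry_out(deltas=[{"grip": 0.3, "travel": [0, 0, -0.05], "yaw": 0}, {"grip": 0.3, "travel": [0, 0, -0.1], "yaw": 0}, {"grip": 0.3, "travel": [0, 0, -0.14], "yaw": 0}, {"grip": 0.3, "travel": [0, 0, -0.14], "yaw": 0}])

```text
clock: 37.17
tool_pos: [455.6, -396.1, 352.6]
tcp_rot: [0.74, 0.673, 0.0, 0.002]
contact_force: [-0.1, 0.3, -0.8]
opening: 0.652
grip_force: 0.0
```

```bash
python3 - <<'E'
from h import *
st()
s=snap('wrist','w9.png');hsv=cv2.cvtColor(s['color'],cv2.COLOR_RGB2HSV)
m=cv2.inRange(hsv,(105,60,15),(128,255,150));m[:170]=0;m[330:]=0;m[:,:220]=0;m[:,340:]=0
n,l,S,c=cv2.connectedComponentsWithStats(m);i=1+np.argmax(S[1:,4]);(u,v),r=cv2.minEnclosingCircle(np.argwhere(l==i)[:,::-1].astype(np.float32));print(S[i],c[i],u,v,r)
print(onz(s,[(u,v),c[i]],68).round(1).tolist(), 'expected px if at TCP', proj(s,[*ctrl.get_state()['tool_pos'][:2],68]))
E
```

```text
t 37.175 pos [ 455.6 -396.1  352.6] F [-0.1  0.3 -0.8] op 0.6518846675901229 gf 0.0 q [ 1.03  0.47 -0.48  1.71  0.25  1.02  0.37]
[[0.095, 0.995, 0.003], [0.995, -0.095, -0.003], [-0.003, 0.004, -1.0]]
[258 215  35  36 946] [274.94820296 233.23678647] 274.73468017578125 232.7203369140625 17.864648818969727
[[450.5, -412.6, 68.0], [450.7, -413.2, 68.0]] expected px if at TCP [[277.86512194 215.52582836]]
```

```bash
python3 - <<'E'
from h import *
im=cv2.cvtColor(cv2.imread('pics/w9.png'),cv2.COLOR_BGR2HSV)
def ch(p):
    h,s,v=map(int,p)
    if 100<h<130 and s>60: return 'N'
    if s<75: return 'W' if v>170 else ('g' if v>80 else '.')
    if h<20 and s>120: return '-'
    return 'o'
for v in range(150,300,4): print(v,''.join(ch(im[v,u]) for u in range(225,330,2)))
E
```

```text
150 ---------oWWWWWWWWWWgWWWWWWWggWWWWWWWWWWWWo------..o-
154 ---------oWWWWWWWWWWgWWWWWWWggWWWWWWWWWWWWo------...-
158 ---------oWWWWWWWWWWgWWWWWWWggWWWWWWWWWWWWo------g..W
162 ----------WWWWWWWWWWWggggggggWWWWWWWWWWWWW--------...
166 ----------WWWWWWWWWWWWWWWWWWWWWWWWWWWWWWWW--------...
170 ----------WWWWWWWWWWWWWWWWWWWWWWWWWWWWWWWW---------..
174 ----------WWWWWWWWWWWWWWWWWWWWWWWWWWWWWWWW---------g.
178 ----------WWWWWWWWWWWWWWWWWWWWWWWWWWWWWWWW----------.
182 ----------WWWWWWWWWWWWWWWWWWWWWWWWWWWWWWWW-----------
186 ---------------oo------------------------------------
190 ---------------oo------------------------------------
194 ---------------ooo-----------------------------------
198 ----------------oo-------oo--------------------------
202 ----------------oo---gggggggggg----------------------
206 ----------------oo-gggggggggggggg--------------------
210 ----------------oogggggggggggggggo-------------------
214 -----------------ogggggggggggggggg--------ooooooooooo
218 -----------------ggggNNNNNNNNNggggooooo--------------
222 ooooooooooooooooog.NNNNNNNNNNNNN.g------------------
[... 403 characters left out ...]
--N.
254 ...N---------------oo------------------------------N.
258 ...N----------------o------------------------------N.
262 ...N----------------oo-----------------------------N.
266 ....----------------oo------------------------------.
270 ...-----------------oo------------------------------.
274 .N-------------------o-----------------------------..
278 N--------------------oo---------------------------o..
282 .--------------------oo--------------------------o..-
286 ---------------------oo--------------------------N.--
290 ----------------------o-------------------------N.---
294 ----------------------oo-----------------------o.o---
298 ----------------------oo----------------------g..----
```

```bash
python3 - <<'E'
from h import *
s=snap('wrist','w10.png');im=cv2.cvtColor(cv2.imread('pics/w10.png'),cv2.COLOR_BGR2HSV)
def ch(p):
    h,s,v=map(int,p)
    if 100<h<130 and s>60: return 'N'
    if s<75: return 'W' if v>170 else ('g' if v>80 else '.')
    if h<20 and s>120: return '-'
    return 'o'
for v in range(190,330,5): print(v,''.join(ch(im[v,u]) for u in range(235,320,3)))
def cyl(y0,x0=453,z0=0):
    a=np.linspace(0,2*np.pi,36);b=np.c_[x0+18*np.cos(a),y0+18*np.sin(a)]
    bb=proj(s,np.c_[b,0*a]);t=proj(s,np.c_[b,0*a+68]);return bb.min(0),bb.max(0),t.min(0),t.max(0)
for y0 in(-396,-402,-408): print(y0,[x.round(0).tolist() for x in cyl(y0)])
E
```

```text
190 -------oo--------------------
195 -------oo--------------------
200 --------o---ggggo------------
205 --------o-ggggggggg----------
210 --------oggggggggggo---------
215 --------oggNNNNNN.gg------ooo
220 --------oNNNNNNNNNNg---------
225 oo------gNNNNNNNNNNN---------
230 --------NNNNNNNNNNNN---------
235 --------gNNNNNNNNNNN---------
240 ---------NNNNNNNNNN----------
245 ----------gNNNNNNo-----------
250 ----------o------------------
255 ----------o------------------
260 ----------o------------------
265 -----------o-----------------
270 -----------o-----------------
275 -----------o-----------------
280 -----------o-----------------
285 -----------o-----------------
290 ------------o----------------
295 ------------o----------------
300 ------------o---------------o
305 ------------o---------------N
310 oooooooooooo.oooooooooooooooo
315 .............................
320 .............................
325 ggg..ggggg.g.gggggg.ggggg.ggg
-396 [[262.0, 186.0], [293.0, 216.0], [258.0, 198.0], [296.0, 235.0]]
-402 [[262.0, 191.0], [293.0, 221.0], [258.0, 204.0], [296.0, 241.0]]
-408 [[263.0, 196.0], [294.0, 226.0], [259.0, 211.0], [297.0, 247.0]]
```

The outline (cap rows 213 to 248, body to row 199) fits an upright jar at about (451,-410). I'll re-grip it.

```bash
python3 - <<'E'
from h import *
plan([((451.3,-410,242),-5),((451.3,-410,400),None),((460,-200,430),25),((450,0,430),50),((410,160,430),75),((367,309,400),83.8)])
E
```

```text
[-0.0144, -0.0023, 0.1073] yaw -0.0039 len 108 deg 0
[0.0, 0.0, -0.158] yaw 0.0000 len 158 deg 0
[0.21, -0.0096, -0.03] yaw -0.2618 len 212 deg 30
[0.1855, 0.0755, -0.0] yaw -0.2182 len 200 deg 25
[0.1335, 0.0969, -0.0] yaw -0.2182 len 165 deg 25
[0.0801, 0.1328, 0.03] yaw -0.0768 len 158 deg 9
tool-y end deg 83.8
```

Emit:
carry_out(deltas=[{"grip": 0.3, "travel": [-0.0144, -0.002, 0.04], "yaw": 0}, {"grip": 0.3, "travel": [-0.0144, -0.002, 0.09], "yaw": 0}, {"grip": 0.3, "travel": [-0.0144, -0.002, 0.108], "yaw": 0}, {"grip": -0.4, "travel": [-0.0144, -0.002, 0.108], "yaw": 0}, {"grip": -0.4, "travel": [-0.0144, -0.002, 0.108], "yaw": 0}])

```text
clock: 37.9
tool_pos: [452.3, -410.1, 243.1]
tcp_rot: [0.74, 0.673, 0.0, 0.001]
contact_force: [0.2, 0.3, 0.8]
opening: 0.477
grip_force: 0.0
```

Emit:
carry_out(deltas=[{"grip": -0.4, "travel": [0, 0, 0], "yaw": 0}, {"grip": -0.4, "travel": [0, 0, 0], "yaw": 0}, {"grip": -0.4, "travel": [0, 0, -0.03], "yaw": 0}, {"grip": -0.4, "travel": [0, 0, -0.09], "yaw": 0}, {"grip": -0.4, "travel": [0, 0, -0.158], "yaw": 0}])

```text
clock: 38.52
tool_pos: [451.5, -409.8, 396.3]
tcp_rot: [0.74, 0.673, 0.0, -0.0]
contact_force: [0.3, -0.7, -0.5]
opening: 0.37
grip_force: 30.0
```

Emit:
carry_out(deltas=[{"grip": -0.4, "travel": [0.05, 0, -0.03], "yaw": -0.08}, {"grip": -0.4, "travel": [0.1, -0.004, -0.03], "yaw": -0.16}, {"grip": -0.4, "travel": [0.15, -0.008, -0.03], "yaw": -0.23}, {"grip": -0.4, "travel": [0.21, -0.0096, -0.03], "yaw": -0.262}, {"grip": -0.4, "travel": [0.21, -0.0096, -0.03], "yaw": -0.262}])

```text
clock: 39.15
tool_pos: [462.5, -195.9, 425.2]
tcp_rot: [0.538, 0.843, -0.0, 0.001]
contact_force: [-0.1, -0.3, -0.6]
opening: 0.37
grip_force: 30.0
```

Emit:
carry_out(deltas=[{"grip": -0.4, "travel": [0.05, 0.02, 0], "yaw": -0.07}, {"grip": -0.4, "travel": [0.1, 0.04, 0], "yaw": -0.14}, {"grip": -0.4, "travel": [0.15, 0.06, 0], "yaw": -0.2}, {"grip": -0.4, "travel": [0.1855, 0.0755, 0], "yaw": -0.218}, {"grip": -0.4, "travel": [0.1855, 0.0755, 0], "yaw": -0.218}])

```text
clock: 39.78
tool_pos: [453.5, 2.0, 424.7]
tcp_rot: [0.344, 0.939, -0.0, 0.001]
contact_force: [-0.8, -0.5, -0.8]
opening: 0.367
grip_force: 30.0
```

Emit:
carry_out(deltas=[{"grip": -0.4, "travel": [0.045, 0.033, 0], "yaw": -0.07}, {"grip": -0.4, "travel": [0.09, 0.066, 0], "yaw": -0.14}, {"grip": -0.4, "travel": [0.1335, 0.097, 0], "yaw": -0.218}, {"grip": -0.4, "travel": [0.1335, 0.097, 0], "yaw": -0.218}])

```text
clock: 40.28
tool_pos: [414.3, 162.5, 424.6]
tcp_rot: [0.132, 0.991, 0.0, 0.0]
contact_force: [0.2, -1.7, -1.4]
opening: 0.37
grip_force: 30.0
```

Emit:
carry_out(deltas=[{"grip": -0.4, "travel": [0.03, 0.05, 0], "yaw": -0.03}, {"grip": -0.4, "travel": [0.06, 0.1, 0], "yaw": -0.06}, {"grip": -0.4, "travel": [0.08, 0.1328, 0.02], "yaw": -0.077}, {"grip": -0.4, "travel": [0.08, 0.1328, 0.03], "yaw": -0.077}, {"grip": -0.4, "travel": [0.08, 0.1328, 0.03], "yaw": -0.077}])

```text
clock: 40.9
tool_pos: [374.2, 308.5, 393.6]
tcp_rot: [0.059, 0.998, -0.001, -0.001]
contact_force: [-0.2, -0.5, -1.0]
opening: 0.363
grip_force: 30.0
```

```bash
python3 - <<'E'
from h import *
st();s=snap('wrist','w11.png');hsv=cv2.cvtColor(s['color'],cv2.COLOR_RGB2HSV)
m=cv2.inRange(hsv,(105,60,15),(128,255,130));m[:190]=0;m[310:]=0;m[:,:220]=0;m[:,340:]=0
n,l,S,c=cv2.connectedComponentsWithStats(m);i=1+np.argmax(S[1:,4]);print('cap',S[i],c[i])
b=cv2.inRange(hsv,(100,120,40),(130,255,255))
x=[(v,np.nonzero(b[v,230:340])[0]+230) for v in range(150,225,12)];print([(v,int(k[0]),int(k[-1])) for v,k in x if len(k)])
plan([((367,309,246),83.8)])
E
```

```text
t 40.9 pos [374.2 308.5 393.6] F [-0.2 -0.5 -1. ] op 0.3626905859860918 gf 29.990043327998137 q [ 0.17  0.35 -1.1   1.94  0.36  1.07  0.37]
[[-0.993, 0.118, -0.001], [0.118, 0.993, -0.001], [0.001, -0.001, -1.0]]
cap [ 250  231   60   60 2773] [279.71727371 260.80995312]
[(162, 268, 293), (174, 259, 302), (186, 259, 301), (198, 260, 301), (210, 260, 301), (222, 300, 301)]
[0.0073, -0.0003, 0.1481] yaw -0.0053 len 148 deg 1
tool-y end deg 83.8
```

Emit:
carry_out(deltas=[{"grip": -0.4, "travel": [0.007, 0, 0.02], "yaw": -0.005}, {"grip": -0.4, "travel": [0.007, 0, 0.07], "yaw": -0.005}, {"grip": -0.4, "travel": [0.007, 0, 0.105], "yaw": -0.005}, {"grip": -0.4, "travel": [0.007, 0, 0.135], "yaw": -0.005}, {"grip": -0.4, "travel": [0.007, 0, 0.147], "yaw": -0.005}])

```text
clock: 41.58
tool_pos: [367.2, 309.4, 246.5]
tcp_rot: [0.054, 0.999, -0.001, -0.0]
contact_force: [0.5, -0.3, -0.6]
opening: 0.368
grip_force: 30.0
```

Emit:
carry_out(deltas=[{"grip": -0.4, "travel": [0, 0, 0], "yaw": 0}, {"grip": 0.3, "travel": [0, 0, 0], "yaw": 0}, {"grip": 0.3, "travel": [0, 0, 0], "yaw": 0}, {"grip": 0.3, "travel": [0, 0, 0], "yaw": 0}, {"grip": 0.3, "travel": [0, 0, -0.04], "yaw": 0}])

```text
clock: 42.2
tool_pos: [365.9, 310.2, 286.4]
tcp_rot: [0.053, 0.999, -0.001, -0.002]
contact_force: [0.7, 0.3, 0.6]
opening: 0.649
grip_force: 0.0
```

```bash
python3 - <<'E'
from h import *
st();s=snap('side');hsv=cv2.cvtColor(s['color'],cv2.COLOR_RGB2HSV)
# key, from earlier look: head (459.7,-335.6,80); block axis 85
plan([((400,180,440),75),((450,0,440),50),((460,-180,440),25),((459,-335,440),-5),((459,-335,380),None)])
E
```

```text
t 42.2 pos [365.9 310.2 286.4] F [0.7 0.3 0.6] op 0.649399188582494 gf 0.0 q [ 0.03  0.5  -0.97  2.05  0.54  0.88  0.22]
[[-0.994, 0.105, -0.003], [0.105, 0.994, -0.001], [0.003, -0.002, -1.0]]
[-0.0473, -0.1275, -0.1485] yaw 0.0786 len 201 deg -9
[-0.0949, -0.1609, -0.0] yaw 0.2182 len 187 deg -25
[-0.1234, -0.1315, -0.0] yaw 0.2182 len 180 deg -25
[-0.1401, -0.0664, -0.0] yaw 0.2618 len 155 deg -30
[0.0, 0.0, 0.06] yaw 0.0000 len 60 deg 0
tool-y end deg -4.999999999999995
```

Emit:
carry_out(deltas=[{"grip": 0.3, "travel": [0, 0, -0.06], "yaw": 0}, {"grip": 0.3, "travel": [0, -0.01, -0.12], "yaw": 0.04}, {"grip": 0.3, "travel": [-0.02, -0.05, -0.15], "yaw": 0.0786}, {"grip": 0.3, "travel": [-0.04, -0.1, -0.15], "yaw": 0.0786}, {"grip": 0.3, "travel": [-0.0473, -0.1275, -0.15], "yaw": 0.0786}])

```text
clock: 42.88
tool_pos: [400.3, 176.6, 437.5]
tcp_rot: [0.132, 0.991, -0.0, 0.001]
contact_force: [0.8, -0.7, 0.1]
opening: 0.653
grip_force: 0.0
```

Emit:
carry_out(deltas=[{"grip": 0.3, "travel": [-0.03, -0.05, 0], "yaw": 0.08}, {"grip": 0.3, "travel": [-0.06, -0.1, 0], "yaw": 0.16}, {"grip": 0.3, "travel": [-0.09, -0.15, 0], "yaw": 0.218}, {"grip": 0.3, "travel": [-0.095, -0.161, 0], "yaw": 0.218}, {"grip": 0.3, "travel": [-0.095, -0.161, 0], "yaw": 0.218}])

```text
clock: 43.5
tool_pos: [449.6, -1.3, 437.2]
tcp_rot: [0.342, 0.94, 0.0, -0.0]
contact_force: [0.0, 0.5, 0.3]
opening: 0.649
grip_force: 0.0
```

Emit:
carry_out(deltas=[{"grip": 0.3, "travel": [-0.04, -0.043, 0], "yaw": 0.08}, {"grip": 0.3, "travel": [-0.08, -0.086, 0], "yaw": 0.16}, {"grip": 0.3, "travel": [-0.1234, -0.1315, 0], "yaw": 0.218}, {"grip": 0.3, "travel": [-0.1234, -0.1315, 0], "yaw": 0.218}])

```text
clock: 44.0
tool_pos: [459.6, -183.7, 436.9]
tcp_rot: [0.539, 0.842, 0.0, -0.0]
contact_force: [0.1, 1.2, -0.2]
opening: 0.651
grip_force: 0.0
```

Emit:
carry_out(deltas=[{"grip": 0.3, "travel": [-0.05, -0.024, 0], "yaw": 0.08}, {"grip": 0.3, "travel": [-0.1, -0.048, 0], "yaw": 0.16}, {"grip": 0.3, "travel": [-0.14, -0.0664, 0.03], "yaw": 0.24}, {"grip": 0.2, "travel": [-0.14, -0.0664, 0.06], "yaw": 0.262}, {"grip": 0, "travel": [-0.14, -0.0664, 0.06], "yaw": 0.262}])

```text
clock: 44.62
tool_pos: [459.1, -334.2, 375.9]
tcp_rot: [0.736, 0.677, 0.0, -0.002]
contact_force: [0.2, 0.5, 0.2]
opening: 0.531
grip_force: 0.0
```

```bash
cat > key.py <<'E'
from h import *
st();s=snap('wrist','k1.png');g=cv2.cvtColor(s['color'],cv2.COLOR_RGB2GRAY)
P=proj(s,[459.5,-335.6,80])[0];print('pred',P)
u0,v0=P.astype(int)
hsv=cv2.cvtColor(s['color'],cv2.COLOR_RGB2HSV)
for v in range(v0-26,v0+30,3): print(v,' '.join('%3d'%x for x in g[v,u0-26:u0+30:3]))
E
python3 key.py
```

```text
t 44.625 pos [ 459.1 -334.2  375.9] F [0.2 0.5 0.2] op 0.5311655437431461 gf 0.0 q [ 1.02  0.4  -0.56  1.77  0.24  1.04  0.29]
[[0.084, 0.996, -0.002], [0.996, -0.084, 0.003], [0.003, -0.002, -1.0]]
pred [280.5959399  215.57560002]
189 214 213 213 213 213 213 215 214 214 213 214 213 213 213 213 213 214 214 216
192 213 213 213 213 213 214 213 213 213 213 213 214 213 214 214 213 212 214 215
195 212 214 212 212 213 213 214 213 213 214 213 214 214 213 213 212 213 213 214
198 213 213 212 213 212 216 214 216 213 212 211 214 212 212 212 213 214 213 214
201 212 212 212 213 212 246 255 210 212 213 212 255 252 250 255 212 214 210 211
204 211 214 213 213 213 255 255 168 172 171 174 255 255 255 255 255 255 255 255
207 255 255 255 255 255 255 114 108 110 108 106 242 255 255 255 255 255 255 255
210 255 255 255 255 255 255 246 255 255 255 255 240 255 255 255 255 255 255 255
213 255 255 255 255 255 255 248 254 254 253 255 239 255 255 255 255 255 255 255
216 255 255 255 255 255 255 251 254 253 253 255 240 255 255 255 255 255 255 255
219 255 255 255 255 255 255 250 254 254 253 253 255 255 255 255 255 255 255 255
222 255 255 255 255 255 255 250 254 254 254 253 255 255 255 255 255 255 255 255
225 255 255 255 255 255 255 255 254 254 254 254 255 255 255 255 255 255 255 255
228 255 255 255 255 255 255 255 255 255 255 255 255 255 255 255 255 255 255 255
231 255 255 255 255 255 255 255 255 255 255 255 255 255 255 255 255 255 255 255
234 255 255 255 255 255 255 255 255 255 255 255 255 255 255 255 255 255 255 255
237 255 255 255 255 255 255 255 255 255 255 255 255 255 255 255 255 255 255 255
240 242 242 235 245 241 209 206 206 205 204 205 207 206 207 207 207 207 206 193
243 150 152 140 159 147 146 146 147 148 147 146 147 147 148 147 147 147 147 149
```

```bash
python3 - <<'E'
from h import *
im=cv2.imread('pics/k1.png').astype(int)
for c in range(3): print(c,'col profile',im[213:222,262:300,c].mean(0).round(0).astype(int).tolist())
for c in range(3): print(c,'row',im[200:240,276:284,c].mean(1).round(0).astype(int).tolist())
E
```

```text
0 col profile [255, 255, 255, 255, 255, 255, 255, 255, 255, 243, 250, 255, 254, 254, 254, 254, 254, 254, 254, 253, 253, 254, 254, 239, 169, 238, 255, 255, 255, 255, 255, 255, 255, 255, 255, 255, 255, 255]
1 col profile [255, 255, 255, 255, 255, 255, 255, 255, 255, 242, 249, 255, 254, 254, 254, 254, 254, 253, 253, 253, 253, 254, 254, 236, 176, 245, 255, 255, 255, 255, 255, 255, 255, 255, 255, 255, 255, 255]
2 col profile [255, 255, 255, 255, 255, 255, 255, 255, 255, 241, 252, 255, 255, 254, 254, 254, 254, 254, 254, 254, 254, 254, 255, 242, 177, 244, 255, 255, 255, 255, 255, 255, 255, 255, 255, 255, 255, 255]
0 row [195, 196, 198, 193, 160, 104, 99, 109, 180, 255, 255, 255, 254, 254, 254, 254, 254, 254, 254, 254, 254, 254, 254, 254, 253, 254, 255, 255, 255, 255, 255, 255, 255, 255, 255, 255, 255, 255, 255, 255]
1 row [215, 214, 216, 211, 172, 102, 97, 108, 176, 254, 255, 255, 254, 254, 253, 253, 253, 253, 253, 253, 254, 254, 254, 253, 253, 254, 255, 255, 255, 255, 255, 255, 255, 255, 255, 255, 255, 255, 255, 255]
2 row [213, 214, 216, 211, 173, 105, 100, 112, 184, 255, 255, 255, 254, 254, 254, 254, 254, 254, 254, 254, 254, 254, 254, 254, 254, 254, 255, 255, 255, 255, 255, 255, 255, 255, 255, 255, 255, 255, 255, 255]
```

```bash
python3 - <<'E'
from h import *
s=snap('wrist');st();p=onz(s,[(278.4,217.6)],80)[0];print('key',p.round(1))
plan([((p[0],p[1],300),-5.2),((p[0],p[1],261.5),None)])
E
```

```text
t 44.725 pos [ 459.6 -334.6  378.4] F [-0.1  0.1  0.7] op 0.5071495335000681 gf 0.0 q [ 1.02  0.4  -0.56  1.77  0.24  1.04  0.29]
[[0.084, 0.996, 0.001], [0.996, -0.084, 0.0], [0.0, 0.001, -1.0]]
key [ 458.  -338.5   80. ]
[-0.004, -0.0012, 0.0784] yaw 0.0035 len 78 deg -0
[0.0, 0.0, 0.0385] yaw 0.0000 len 38 deg 0
tool-y end deg -5.2000000000000055
```

Emit:
carry_out(deltas=[{"grip": 0, "travel": [-0.002, 0, 0.04], "yaw": 0.003}, {"grip": 0, "travel": [-0.002, 0, 0.068], "yaw": 0.003}, {"grip": 0, "travel": [-0.002, 0, 0.068], "yaw": 0.003}, {"grip": 0, "travel": [-0.002, 0, 0.068], "yaw": 0.003}])

```text
clock: 45.22
tool_pos: [459.1, -338.1, 311.2]
tcp_rot: [0.739, 0.673, 0.0, 0.001]
contact_force: [0.3, 0.1, 0.6]
opening: 0.497
grip_force: 0.0
```

```bash
python3 - <<'E'
from h import *
st();s=snap('wrist','k2.png');im=s['color'].astype(int)
P=proj(s,[459,-337.5,80])[0];print('pred',P);u,v=P.astype(int)
print(u-20,im[v-3:v+4,u-20:u+20,1].mean(0).round(0).astype(int).tolist())
print(v-26,im[v-26:v+26,u-4:u+3,1].mean(1).round(0).astype(int).tolist())
E
```

```text
t 45.225 pos [ 459.1 -338.1  311.2] F [0.3 0.1 0.6] op 0.49676415189189543 gf 0.0 q [ 1.    0.48 -0.53  1.82  0.3   0.92  0.24]
[[0.093, 0.996, 0.002], [0.996, -0.093, -0.001], [-0.001, 0.002, -1.0]]
pred [278.67161499 234.29499575]
258 [231, 230, 231, 247, 255, 255, 255, 255, 255, 202, 143, 157, 161, 160, 160, 159, 158, 158, 157, 157, 156, 155, 156, 155, 155, 156, 150, 155, 207, 238, 253, 255, 255, 255, 255, 255, 255, 255, 255, 255]
208 [216, 216, 216, 215, 216, 216, 219, 208, 156, 102, 101, 105, 105, 108, 125, 153, 161, 166, 164, 161, 159, 158, 157, 156, 155, 156, 157, 158, 158, 157, 161, 227, 255, 254, 252, 251, 255, 255, 255, 255, 255, 255, 255, 255, 255, 255, 255, 255, 255, 255, 255, 255]
```

```bash
python3 - <<'E'
from h import *
s=snap('wrist','k3.png');st();im=s['color'].astype(int)
print(im[208:258,272:281].mean((1,2)).round(1).tolist())
for r in(222,223): 
    e=onz(s,[(277,r)],80)[0];print(r,e.round(1),'centre',(e[:2]-9*np.array([.092,.996])).round(1))
print(onz(s,[(267.3,230),(287.5,230)],80).round(1).tolist())
print('base edge',onz(s,[(277,215.8)],60).round(1))
# k1 at its own pose unknown; block edges
g=s['color'][:,:,1].astype(int);print([ (v,int(x[0])+200,int(x[-1])+200) for v in(190,200) for x in [np.nonzero((s['color'][v,200:360,2]>130))[0]]])
E
```

```text
t 45.325 pos [ 458.8 -338.3  310.9] F [-0.2  0.1  0.7] op 0.501426613642124 gf 0.0 q [ 1.    0.48 -0.53  1.82  0.3   0.92  0.24]
[[0.093, 0.996, 0.002], [0.996, -0.093, -0.001], [-0.001, 0.002, -1.0]]
[209.7, 209.6, 209.5, 209.2, 208.8, 209.4, 211.6, 198.2, 137.5, 102.6, 104.9, 106.7, 107.1, 113.2, 136.4, 158.7, 164.3, 167.7, 165.3, 162.8, 161.4, 159.9, 159.1, 159.1, 159.1, 160.0, 161.4, 161.8, 161.8, 161.6, 186.0, 238.3, 255.0, 254.3, 252.0, 252.9, 255.0, 255.0, 255.0, 255.0, 255.0, 255.0, 255.0, 255.0, 255.0, 255.0, 255.0, 255.0, 255.0, 255.0]
222 [ 458.6 -327.8   80. ] centre [ 457.8 -336.8]
223 [ 458.5 -328.6   80. ] centre [ 457.7 -337.6]
[[450.6, -333.4, 80.0], [465.9, -334.9, 80.0]]
base edge [[ 458.4 -328.5   60. ]]
[(190, 242, 315), (200, 242, 334)]
```

Emit:
carry_out(deltas=[{"grip": 0, "travel": [0.001, -0.0005, 0.025], "yaw": 0}, {"grip": 0, "travel": [0.001, -0.0005, 0.0495], "yaw": 0}, {"grip": 0, "travel": [0.001, -0.0005, 0.0495], "yaw": 0}, {"grip": -0.4, "travel": [0.001, -0.0005, 0.0495], "yaw": 0}, {"grip": -0.8, "travel": [0.001, -0.0005, 0.0495], "yaw": 0}])

```text
clock: 45.95
tool_pos: [458.0, -337.4, 260.2]
tcp_rot: [0.74, 0.673, 0.0, 0.0]
contact_force: [0.1, 0.3, -0.5]
opening: 0.324
grip_force: 0.0
```

Emit:
carry_out(deltas=[{"grip": -0.9, "travel": [0, 0, 0], "yaw": 0}, {"grip": -0.9, "travel": [0, 0, 0], "yaw": 0}, {"grip": -0.9, "travel": [0, 0, 0], "yaw": 0}])

```text
clock: 46.32
tool_pos: [457.9, -337.3, 259.8]
tcp_rot: [0.74, 0.673, -0.0, 0.0]
contact_force: [0.0, 0.2, 3.3]
opening: 0.155
grip_force: 30.0
```

```bash
python3 - <<'E'
from h import *
st()
plan([((458,-337,361),None),((458,-337,430),None),((520,-200,430),0),((606,-75,430),7.5)])
E
```

```text
t 46.325 pos [ 457.9 -337.3  259.8] F [0.  0.2 3.3] op 0.15538325646220674 gf 30.000945925712585 q [ 0.97  0.55 -0.5   1.86  0.35  0.82  0.2 ]
[[0.094, 0.996, -0.0], [0.996, -0.094, -0.0], [-0.0, -0.0, -1.0]]
[0.0003, 0.0001, -0.1012] yaw 0.0000 len 101 deg 0
[0.0, 0.0, -0.069] yaw 0.0000 len 69 deg 0
[0.1422, 0.0488, -0.0] yaw -0.0471 len 150 deg 5
[0.125, 0.086, -0.0] yaw -0.0654 len 152 deg 7
tool-y end deg 7.499999999999995
```

Emit:
carry_out(deltas=[{"grip": -0.9, "travel": [0, 0, -0.03], "yaw": 0}, {"grip": -0.9, "travel": [0, 0, -0.07], "yaw": 0}, {"grip": -0.9, "travel": [0, 0, -0.12], "yaw": 0}, {"grip": -0.9, "travel": [0, 0, -0.17], "yaw": 0}, {"grip": -0.9, "travel": [0, 0, -0.17], "yaw": 0}])

```text
clock: 46.95
tool_pos: [458.4, -337.3, 433.1]
tcp_rot: [0.74, 0.673, 0.0, 0.003]
contact_force: [-0.4, 0.4, -1.5]
opening: 0.154
grip_force: 30.0
```

Emit:
carry_out(deltas=[{"grip": -0.9, "travel": [0.05, 0.016, 0], "yaw": -0.02}, {"grip": -0.9, "travel": [0.1, 0.033, 0], "yaw": -0.047}, {"grip": -0.9, "travel": [0.142, 0.049, 0], "yaw": -0.047}, {"grip": -0.9, "travel": [0.142, 0.049, 0], "yaw": -0.047}])

```text
clock: 47.45
tool_pos: [521.0, -197.2, 428.8]
tcp_rot: [0.705, 0.709, 0.0, -0.001]
contact_force: [-1.1, -1.2, -1.1]
opening: 0.154
grip_force: 30.0
```

Emit:
carry_out(deltas=[{"grip": -0.9, "travel": [0.045, 0.03, 0], "yaw": -0.02}, {"grip": -0.9, "travel": [0.09, 0.06, 0], "yaw": -0.0654}, {"grip": -0.9, "travel": [0.125, 0.086, 0], "yaw": -0.0654}, {"grip": -0.9, "travel": [0.125, 0.086, 0], "yaw": -0.0654}, {"grip": -0.9, "travel": [0.125, 0.086, 0], "yaw": -0.0654}])

```text
clock: 48.08
tool_pos: [605.8, -76.7, 428.7]
tcp_rot: [0.66, 0.751, -0.001, -0.001]
contact_force: [0.4, -0.5, -1.4]
opening: 0.156
grip_force: 30.0
```

Emit:
carry_out(deltas=[{"grip": -0.9, "travel": [0, 0, 0], "yaw": 0}, {"grip": -0.9, "travel": [0, 0, 0], "yaw": 0}])

```text
clock: 48.32
tool_pos: [605.8, -76.5, 429.6]
tcp_rot: [0.66, 0.751, -0.0, 0.0]
contact_force: [0.3, 0.5, -0.8]
opening: 0.157
grip_force: 30.0
```

```bash
python3 - <<'E'
from h import *
st();s=snap('wrist','k4.png');p=proj(s,[[600.7,-33.8,140],[615.6,-31.8,143]]);print(p)
u,v=p[0].astype(int);im=cv2.imread('pics/k4.png')
a=im[v-55:v+65,u-50:u+100];cv2.imwrite('pics/k4c.png',cv2.resize(a,None,fx=5,fy=5,interpolation=cv2.INTER_CUBIC));print('origin',u-50,v-55)
E
```

```text
t 48.325 pos [605.8 -76.5 429.6] F [ 0.3  0.5 -0.8] op 0.15732986626474862 gf 29.999773800373077 q [ 0.6   0.45 -0.71  1.61  0.31  1.2  -0.04]
[[-0.129, 0.992, -0.0], [0.992, 0.129, -0.0], [-0.0, -0.0, -1.0]]
[[280.06960461 170.01082941]
 [296.55550475 170.31227472]]
origin 230 115
```

View pics/k4c.png

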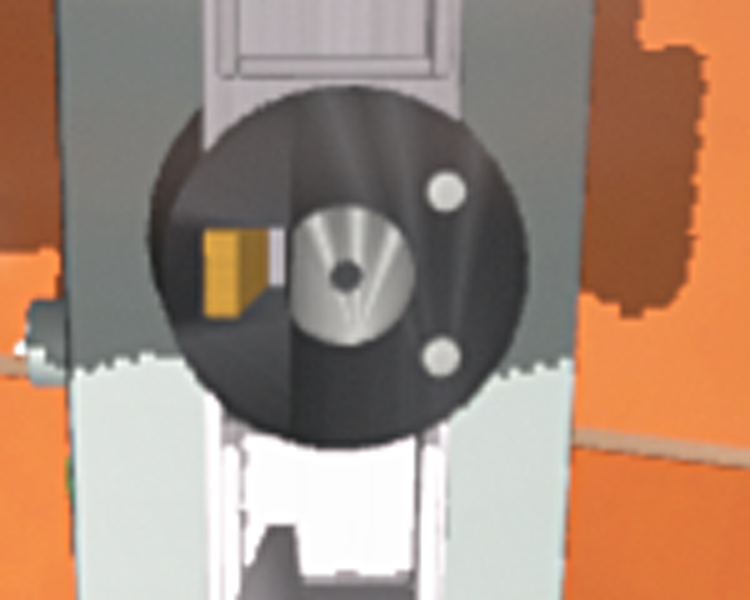

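The hub is clear in this view. The shaft centre is at (299.2,170.2) in full-image px. The key gap runs between the brass edge (277.4) and the shaft flat (288.2), rows 161 to 178.5, so the gap's middle is at about (282.8,169.7).

```bash
python3 - <<'E'
from h import *
s=snap('wrist','k5.png');st()
k=onz(s,[(282.8,169.7)],140)[0];c=onz(s,[(299.2,170.2)],143)[0]
u=np.array([np.cos(np.radians(7.5)),np.sin(np.radians(7.5))]);print('key',k.round(1),'shaft',c.round(1),'shaft->key',(c[:2]-15*u).round(1))
# where held key appears: print rows under the fingers
im=s['color'].astype(int)
for t in [(ctrl.get_state()['tool_pos'])]:
    t=np.array(t);print('pred head top',proj(s,t-[0,0,180]),'tip',proj(s,[t[0]+5.5*u[0],t[1]+5.5*u[1],t[2]-254]))
m=0
for v in range(222,300,4): print(v,' '.join('%3d'%x for x in im[v,258:304:2,1]))
E
```

```text
t 48.425 pos [605.9 -76.1 429.7] F [-0.6 -0.8 -0.9] op 0.1586556066619066 gf 29.999833703041077 q [ 0.6   0.45 -0.71  1.6   0.31  1.2  -0.04]
[[-0.129, 0.992, 0.0], [0.992, 0.129, -0.0], [-0.0, -0.0, -1.0]]
key [603.2 -33.  140. ] shaft [618.1 -31.2 143. ] shaft->key [603.2 -33.1]
pred head top [[279.54986194 263.46098441]] tip [[286.12721937 226.02503779]]
222 227 227 226 225 225 225 224 255 239 255 208 255 167  99 102 108 255 253 253 253 253 252 253
226 226 226 227 226 226 226 224 255 245 255 233 243 114 110 104  97 254 253 253 253 253 252 253
230 227 226 227 227 226 225 222 255 244 255 166 128 127 117 108 100 133 182 208 255 162 178 180
234 226 226 225 226 226 225 222 255 243 255 137 138 132 124 114 106 101 107 105 105 105 103 103
238 230 223 185 125 189 233 215 255 233 153 138 134 131 123 117 108 125 255 152 192 255 255 255
242 118 122 122 124  43  75 106 109 111 112 110 110 109 109 110 110 109  26 125 122 121 119 117
246 121 120 122 122  27 104 109 111 113 114 112 112 112 112 108 111 111  27  84 123 121 121 121
250 122 122 122 119  24 147 159 158 160 161 164 164 164 162 160 162 
[... 479 characters left out ...]
 158  48  24  38 126 122 122
274 121 123  38  26  23 137 159 162 159 159 159 158 159 159 162 158 169  64  24  25 117 122 121
278 123 121  27  26  31 122 108 255 254 254 253 254 255 180 163 166 169  98  20  25  79 125 122
282 121 113  19  26  45 118 105 255 255 117 133 110 102 105 107 107 108  85  22  25  54 124 122
286 124  54  26  26  59 118 106 255 254 253 236 255 108 108 106 111 111 105  24  24  35 124 122
290 123  33  27  25  80 114 112 116 144 141 139 138 104 108 108 108 111 107  26  26  25 116 122
294 120  24  26  22 101 114 112 115 116 114 113 115 108 107 110 108 110 109  34  26  23  78 124
298 118  45  38  26  88 109 126 128 132 134 160 159 108 107 110 106 111 111  41  28  46  67 123
```

```bash
python3 - <<'E'
from h import *
plan([((598.9,-34.4,405),7.5),((598.9,-34.4,370),None)])
E
```

```text
[0.0423, -0.0015, 0.0247] yaw -0.0006 len 49 deg 0
[0.0, 0.0, 0.035] yaw 0.0000 len 35 deg 0
tool-y end deg 7.500000000000001
```

Emit:
carry_out(deltas=[{"grip": -0.9, "travel": [0.0423, -0.0015, 0.01], "yaw": 0}, {"grip": -0.9, "travel": [0.0423, -0.0015, 0.02], "yaw": 0}, {"grip": -0.9, "travel": [0.0423, -0.0015, 0.0247], "yaw": 0}, {"grip": -0.9, "travel": [0.0423, -0.0015, 0.0247], "yaw": 0}, {"grip": -0.9, "travel": [0.0423, -0.0015, 0.0247], "yaw": 0}])

```text
clock: 49.05
tool_pos: [599.2, -34.4, 405.2]
tcp_rot: [0.66, 0.751, 0.0, 0.0]
contact_force: [-0.7, 1.0, -1.6]
opening: 0.157
grip_force: 30.0
```

```bash
python3 - <<'E'
from h import *
st();s=snap('wrist','k6.png')
plan([((598.9,-34.4,370),7.5)])
im=s['color'].astype(int);print(proj(s,[[603.2,-33,140],[618.1,-31.2,143]]))
for v in range(212,250,3): print(v,' '.join('%3d'%x for x in im[v,256:312:2,0]))
E
```

```text
t 49.05 pos [599.2 -34.4 405.2] F [-0.7  1.  -1.6] op 0.15714343618465426 gf 29.999893605709076 q [ 0.54  0.46 -0.71  1.66  0.33  1.14 -0.13]
[[-0.129, 0.992, 0.0], [0.992, 0.129, -0.0], [-0.0, 0.0, -1.0]]
[-0.0001, -0.0003, 0.0352] yaw -0.0005 len 35 deg 0
tool-y end deg 7.499999999999995
[[284.14386283 221.49305481]
 [301.49305217 222.63206212]]
212 223 225 221  50  52  54  55  53 131 128 129 119 106 107 114 142  70  76 132 190 179 132 134 174 187 137 134 164
215 223 223 227 165  45  50  49  55 220 213 214 173 138 140 110  85  47 123 128 158 206 151 141 177 186 142 142 197
218 222 222 225 178  44  48  50  56 214 209 211 172 139 133  75  79  63 123 131 141 185 180 142 174 185 148 171 196
221 224 223 225 179  41  52  51  57 218 210 213 173 139 106 112 112 107 121 132 146 160 105  74  73 129 161 197 159
224 224 222 225 179  40  50  49  58 217 211 211 172 125 124 115 111 111 121 133 148 158 136  77  82 152 179 180 155
227 221 221 222 221  42  50  49  51 218 212 214 171 123 130 121 111 110 121 132 145 157 168 195 180 180 199 165 159
230 220 222 221 226  70  48  50  54  81  78  84  92 143 134 124 114 108 130 189 227 246 221 177 184 188 182 164 155
233 221 221 221 223 198 117 127 136 148 150 153 153 145 138 128 120 111 103 127 208 247 254 255 255 255 255 223 111
236 221 221 221 223 228 163 148 148 143 140 156 156 150 144 134 124 117 110  60  61  70  95 152 199 137  90 104 111
239 215 202 159 123 119 161 117 120 113 114 118 117 116 113 115 115 118 115  61 131 128 120 105  98  95 100 107 110
242 123 123 125 124 128  47  80 114 116 117 118 118 116 116 117 115 117 116  27 128 127 126 127 126 128 127 124 114
245 124 123 125 124 125  32 101 116 117 121 119 119 118 118 118 119 119 117  29 102 128 125 127 126 125 125 126 127
248 124 124 125 125 121  26 117 130 133 135 137 138 135 135 135 133 133 127  39  80 128 125 127 125 127 126 126 126
```

Emit:
carry_out(deltas=[{"grip": -0.9, "travel": [0, 0, 0.005], "yaw": 0}, {"grip": -0.9, "travel": [0, 0, 0.01], "yaw": 0}, {"grip": -0.9, "travel": [0, 0, 0.014], "yaw": 0}, {"grip": -0.9, "travel": [0, 0, 0.018], "yaw": 0}, {"grip": -0.9, "travel": [0, 0, 0.018], "yaw": 0}])

```text
clock: 49.72
tool_pos: [599.0, -33.8, 386.6]
tcp_rot: [0.659, 0.752, -0.0, -0.0]
contact_force: [-1.2, 0.9, -1.1]
opening: 0.158
grip_force: 30.0
```

```bash
python3 - <<'E'
from h import *
st()
E
```

```text
t 49.725 pos [599.  -33.8 386.6] F [-1.2  0.9 -1.1] op 0.15782468951834672 gf 29.999800622463226 q [ 0.53  0.48 -0.71  1.68  0.34  1.11 -0.14]
[[-0.13, 0.991, -0.001], [0.991, 0.13, 0.0], [0.0, -0.001, -1.0]]
```

Emit:
carry_out(deltas=[{"grip": -0.9, "travel": [0, 0, 0.005], "yaw": 0}, {"grip": -0.9, "travel": [0, 0, 0.01], "yaw": 0}, {"grip": -0.9, "travel": [0, 0, 0.015], "yaw": 0}, {"grip": -0.9, "travel": [0, 0, 0.018], "yaw": 0}, {"grip": -0.9, "travel": [0, 0, 0.018], "yaw": 0}])

```text
clock: 50.35
tool_pos: [599.0, -33.8, 368.7]
tcp_rot: [0.659, 0.752, -0.0, -0.0]
contact_force: [-0.9, 0.6, -1.5]
opening: 0.158
grip_force: 30.0
```

Emit:
carry_out(deltas=[{"grip": -0.9, "travel": [0, 0.001, 0], "yaw": 0}, {"grip": -0.9, "travel": [0, 0.001, 0], "yaw": 0}])

```text
clock: 50.6
tool_pos: [600.0, -33.7, 369.0]
tcp_rot: [0.659, 0.752, -0.0, -0.0]
contact_force: [-1.9, -0.1, 0.3]
opening: 0.157
grip_force: 30.0
```

Emit:
carry_out(deltas=[{"grip": -0.9, "travel": [0, 0.001, 0], "yaw": 0}, {"grip": -0.9, "travel": [0, 0.001, 0], "yaw": 0}])

```text
clock: 50.85
tool_pos: [600.6, -33.6, 368.8]
tcp_rot: [0.66, 0.752, -0.001, -0.001]
contact_force: [-6.9, 0.1, 3.7]
opening: 0.154
grip_force: 30.0
```

```bash
python3 - <<'E'
from h import *
st()
E
```

```text
t 50.85 pos [600.6 -33.6 368.8] F [-6.9  0.1  3.7] op 0.1544447189897945 gf 30.02400040626526 q [ 0.53  0.5  -0.7   1.69  0.36  1.08 -0.15]
[[-0.13, 0.991, -0.002], [0.991, 0.13, -0.0], [-0.0, -0.002, -1.0]]
```

Emit:
carry_out(deltas=[{"grip": -0.9, "travel": [0, -0.0007, 0], "yaw": 0}, {"grip": -0.9, "travel": [0, -0.0007, 0.004], "yaw": 0}, {"grip": -0.9, "travel": [0, -0.0007, 0.008], "yaw": 0}, {"grip": -0.9, "travel": [0, -0.0007, 0.01], "yaw": 0}, {"grip": -0.9, "travel": [0, -0.0007, 0.01], "yaw": 0}])

```text
clock: 51.48
tool_pos: [600.2, -33.7, 358.5]
tcp_rot: [0.659, 0.752, -0.0, -0.0]
contact_force: [-3.7, -0.5, -2.6]
opening: 0.161
grip_force: 30.0
```

Emit:
carry_out(deltas=[{"grip": -0.9, "travel": [0, 0, 0.003], "yaw": 0}, {"grip": -0.9, "travel": [0, 0, 0.003], "yaw": 0}])

```text
clock: 51.72
tool_pos: [600.2, -33.6, 355.6]
tcp_rot: [0.659, 0.752, -0.0, -0.0]
contact_force: [-3.7, -1.2, -3.5]
opening: 0.159
grip_force: 30.0
```

```bash
python3 - <<'E'
from h import *
st()
E
```

```text
t 51.725 pos [600.2 -33.6 355.6] F [-3.7 -1.2 -3.5] op 0.15915603312149537 gf 30.002616047859192 q [ 0.52  0.51 -0.69  1.7   0.37  1.06 -0.16]
[[-0.13, 0.991, -0.001], [0.991, 0.13, 0.0], [0.0, -0.001, -1.0]]
```

Emit:
carry_out(deltas=[{"grip": -0.9, "travel": [0, 0, 0.002], "yaw": 0}, {"grip": -0.9, "travel": [0, 0, 0.003], "yaw": 0}, {"grip": -0.9, "travel": [0, 0, 0.003], "yaw": 0}])

```text
clock: 52.1
tool_pos: [600.2, -33.6, 353.0]
tcp_rot: [0.659, 0.752, -0.0, -0.0]
contact_force: [-7.4, -0.5, 3.8]
opening: 0.158
grip_force: 30.0
```

Emit:
carry_out(deltas=[{"grip": -0.4, "travel": [0, 0, 0], "yaw": 0}, {"grip": -0.4, "travel": [0, 0, 0], "yaw": 0}, {"grip": -0.2, "travel": [0, 0, 0], "yaw": 0}, {"grip": -0.2, "travel": [0, 0, 0], "yaw": 0}])

```text
clock: 52.6
tool_pos: [600.4, -33.6, 353.0]
tcp_rot: [0.659, 0.752, 0.0, 0.0]
contact_force: [-0.4, 0.2, -0.9]
opening: 0.399
grip_force: 0.0
```

Emit:
carry_out(deltas=[{"grip": -0.2, "travel": [0, 0, -0.02], "yaw": 0}, {"grip": -0.2, "travel": [-0.01, 0, -0.06], "yaw": 0}, {"grip": -0.2, "travel": [-0.04, 0, -0.08], "yaw": 0}, {"grip": -0.2, "travel": [-0.04, 0, -0.08], "yaw": 0}, {"grip": -0.2, "travel": [-0.04, 0, -0.08], "yaw": 0}])

```text
clock: 53.22
tool_pos: [605.4, -72.8, 433.3]
tcp_rot: [0.659, 0.752, 0.0, 0.0]
contact_force: [0.7, 0.8, -0.9]
opening: 0.398
grip_force: 0.0
```

```bash
python3 - <<'E'
from h import *
st();s=snap('wrist','k7.png')
p=proj(s,[600.2,-33.4,172])[0];print('pred head top',p);u,v=p.astype(int);print('origin',u-60,v-60)
cv2.imwrite('pics/k7c.png',cv2.resize(cv2.imread('pics/k7.png')[v-60:v+60,u-60:u+90],None,fx=5,fy=5,interpolation=cv2.INTER_CUBIC))
im=s['color'].astype(int)
print(im[v-2:v+3,u-20:u+24].mean((0,2)).round(0).astype(int).tolist());print(im[v-28:v+26,u-3:u+3].mean((1,2)).round(0).astype(int).tolist())
E
```

```text
t 53.225 pos [605.4 -72.8 433.3] F [ 0.7  0.8 -0.9] op 0.3977025819041457 gf 0.0 q [ 0.6   0.45 -0.71  1.6   0.31  1.2  -0.05]
[[-0.131, 0.991, 0.0], [0.991, 0.131, 0.0], [0.0, 0.0, -1.0]]
pred head top [279.41210683 178.08031624]
origin 219 118
[123, 123, 116, 86, 54, 47, 48, 51, 49, 48, 52, 100, 172, 183, 183, 181, 181, 180, 179, 177, 177, 176, 175, 176, 176, 177, 178, 175, 158, 111, 121, 132, 141, 148, 154, 161, 167, 166, 170, 160, 158, 179, 182, 181]
[87, 86, 86, 86, 85, 85, 85, 86, 86, 85, 86, 87, 86, 82, 89, 113, 114, 126, 163, 180, 189, 185, 182, 180, 178, 177, 176, 176, 177, 178, 180, 180, 180, 180, 180, 179, 179, 174, 147, 77, 72, 73, 72, 70, 70, 69, 67, 66, 64, 60, 56, 61, 86, 153]
```

```bash
python3 - <<'E'
from h import *
plan([((467,-261,430),-5)])
E
```

```text
[-0.1688, -0.1619, 0.003] yaw 0.1094 len 234 deg -13
tool-y end deg -4.999999999999999
```

Emit:
carry_out(deltas=[{"grip": 0, "travel": [-0.042, -0.04, 0], "yaw": 0.03}, {"grip": 0, "travel": [-0.084, -0.08, 0], "yaw": 0.06}, {"grip": 0, "travel": [-0.126, -0.12, 0], "yaw": 0.109}, {"grip": 0, "travel": [-0.169, -0.162, 0.003], "yaw": 0.109}, {"grip": 0, "travel": [-0.169, -0.162, 0.003], "yaw": 0.109}])

```text
clock: 53.9
tool_pos: [464.6, -264.9, 429.4]
tcp_rot: [0.739, 0.674, -0.001, -0.0]
contact_force: [0.4, -0.1, 0.3]
opening: 0.497
grip_force: 0.0
```

Emit:
carry_out(deltas=[{"grip": 0, "travel": [0, 0, 0], "yaw": 0}, {"grip": 0, "travel": [0, 0, 0], "yaw": 0}])

```text
clock: 54.15
tool_pos: [467.8, -260.5, 429.9]
tcp_rot: [0.736, 0.676, 0.0, -0.0]
contact_force: [-0.7, -0.6, -0.9]
opening: 0.5
grip_force: 0.0
```

```bash
python3 - <<'E'
from h import *
st();s=snap('wrist','d1.png');hsv=cv2.cvtColor(s['color'],cv2.COLOR_RGB2HSV)
print('pred',proj(s,[[467,-261,163],[467,-261,60]]))
m=cv2.inRange(hsv,(18,90,60),(36,255,255));m[:120]=0;m[300:]=0;m[:,:220]=0;m[:,350:]=0
n,l,S,c=cv2.connectedComponentsWithStats(m);
for i in range(1,n):
    if S[i,4]>60:
        print(S[i],c[i]); 
        if S[i,4]==S[1:,4].max():
            for v in range(S[i,1],S[i,1]+S[i,3],3):
                x=np.nonzero(l[v]==i)[0];print(v,x.min(),x.max())
E
```

```text
t 54.15 pos [ 467.8 -260.5  429.9] F [-0.7 -0.6 -0.9] op 0.499559976141957 gf 0.0 q [ 0.98  0.29 -0.63  1.79  0.19  1.12  0.2 ]
[[0.085, 0.996, 0.0], [0.996, -0.085, 0.001], [0.001, 0.0, -1.0]]
pred [[278.62041314 222.63105415]
 [278.8921872  198.42048053]]
[266 191  23  43 796] [277.20603015 212.47236181]
191 274 280
194 271 284
197 270 286
200 269 286
203 268 287
206 268 287
209 267 288
212 267 287
215 267 287
218 267 287
221 266 288
224 266 288
227 267 287
230 269 284
233 276 277
```

Emit:
carry_out(deltas=[{"grip": 0, "travel": [0, -0.0013, 0.03], "yaw": 0}, {"grip": 0, "travel": [0, -0.0013, 0.07], "yaw": 0}, {"grip": 0, "travel": [0, -0.0013, 0.11], "yaw": 0}, {"grip": 0, "travel": [0, -0.0013, 0.137], "yaw": 0}, {"grip": -0.4, "travel": [0, -0.0013, 0.137], "yaw": 0}])

```text
clock: 54.82
tool_pos: [465.8, -260.8, 291.5]
tcp_rot: [0.737, 0.676, -0.0, -0.002]
contact_force: [0.3, 0.8, -0.0]
opening: 0.427
grip_force: 0.0
```

Emit:
carry_out(deltas=[{"grip": -0.8, "travel": [0, 0, 0], "yaw": 0}, {"grip": -0.8, "travel": [0, 0, 0], "yaw": 0}, {"grip": -0.8, "travel": [0, 0, 0], "yaw": 0}])

```text
clock: 55.2
tool_pos: [466.1, -261.8, 294.2]
tcp_rot: [0.737, 0.676, 0.0, 0.001]
contact_force: [0.2, 0.7, 8.7]
opening: 0.232
grip_force: 30.0
```

```bash
python3 - <<'E'
from h import *
st()
plan([((466,-260.7,400),None),((466,-260.7,460),None),((530,-150,460),0),((600,-34,460),7.5)])
E
```

```text
t 55.2 pos [ 466.1 -261.8  294.2] F [0.2 0.7 8.7] op 0.2319536403929927 gf 30.001461803913116 q [ 0.92  0.45 -0.57  1.92  0.32  0.86  0.09]
[[0.087, 0.996, 0.002], [0.996, -0.087, -0.001], [-0.001, 0.002, -1.0]]
[0.0011, -0.0002, -0.1058] yaw 0.0000 len 106 deg 0
[0.0, 0.0, -0.06] yaw 0.0000 len 60 deg 0
[0.1159, 0.0541, -0.0] yaw -0.0437 len 128 deg 5
[0.116, 0.07, -0.0] yaw -0.0654 len 135 deg 8
tool-y end deg 7.500000000000001
```

Emit:
carry_out(deltas=[{"grip": -0.8, "travel": [0, 0, -0.03], "yaw": 0}, {"grip": -0.8, "travel": [0, 0, -0.08], "yaw": 0}, {"grip": -0.8, "travel": [0, 0, -0.13], "yaw": 0}, {"grip": -0.8, "travel": [0, 0, -0.166], "yaw": 0}, {"grip": -0.8, "travel": [0, 0, -0.166], "yaw": 0}])

```text
clock: 55.82
tool_pos: [465.8, -261.7, 461.7]
tcp_rot: [0.737, 0.675, 0.0, 0.002]
contact_force: [0.7, -0.1, -3.9]
opening: 0.231
grip_force: 30.0
```

Emit:
carry_out(deltas=[{"grip": -0.8, "travel": [0.04, 0.018, 0], "yaw": -0.02}, {"grip": -0.8, "travel": [0.08, 0.036, 0], "yaw": -0.0437}, {"grip": -0.8, "travel": [0.116, 0.054, 0], "yaw": -0.0437}, {"grip": -0.8, "travel": [0.116, 0.054, 0], "yaw": -0.0437}])

```text
clock: 56.32
tool_pos: [530.3, -148.1, 457.9]
tcp_rot: [0.705, 0.709, 0.0, -0.001]
contact_force: [0.6, -1.3, -3.8]
opening: 0.226
grip_force: 30.0
```

Emit:
carry_out(deltas=[{"grip": -0.8, "travel": [0.04, 0.025, 0], "yaw": -0.03}, {"grip": -0.8, "travel": [0.08, 0.05, 0], "yaw": -0.0654}, {"grip": -0.8, "travel": [0.116, 0.07, 0], "yaw": -0.0654}, {"grip": -0.8, "travel": [0.116, 0.07, 0], "yaw": -0.0654}, {"grip": -0.8, "travel": [0.116, 0.07, 0], "yaw": -0.0654}])

```text
clock: 56.95
tool_pos: [599.3, -36.0, 458.0]
tcp_rot: [0.66, 0.752, -0.001, -0.0]
contact_force: [0.1, -1.0, -2.7]
opening: 0.232
grip_force: 30.0
```

Emit:
carry_out(deltas=[{"grip": -0.8, "travel": [0, 0, 0], "yaw": 0}, {"grip": -0.8, "travel": [0, 0, 0], "yaw": 0}])

```text
clock: 57.2
tool_pos: [599.4, -35.9, 458.9]
tcp_rot: [0.66, 0.751, -0.0, 0.0]
contact_force: [0.4, 0.2, -3.8]
opening: 0.23
grip_force: 30.0
```

```bash
python3 - <<'E'
from h import *
st()
plan([((600.2,-33.4,429),7.5)])
E
```

```text
t 57.2 pos [599.4 -35.9 458.9] F [ 0.4  0.2 -3.8] op 0.2297479624810719 gf 29.999471604824066 q [ 0.58  0.42 -0.76  1.59  0.3   1.25 -0.11]
[[-0.129, 0.992, -0.0], [0.992, 0.129, -0.0], [-0.0, -0.0, -1.0]]
[0.0024, 0.0012, 0.0299] yaw -0.0007 len 30 deg 0
tool-y end deg 7.500000000000001
```

Emit:
carry_out(deltas=[{"grip": -0.8, "travel": [0.0024, 0.0012, 0.01], "yaw": 0}, {"grip": -0.8, "travel": [0.0024, 0.0012, 0.02], "yaw": 0}, {"grip": -0.8, "travel": [0.0024, 0.0012, 0.026], "yaw": 0}, {"grip": -0.8, "travel": [0.0024, 0.0012, 0.028], "yaw": 0}, {"grip": -0.8, "travel": [0.0024, 0.0012, 0.029], "yaw": 0}])

```text
clock: 57.82
tool_pos: [600.5, -32.4, 429.9]
tcp_rot: [0.659, 0.752, 0.0, -0.0]
contact_force: [-0.0, -1.0, -2.5]
opening: 0.231
grip_force: 30.0
```

Emit:
carry_out(deltas=[{"grip": -0.8, "travel": [0, 0, 0.001], "yaw": 0}, {"grip": -0.8, "travel": [0, 0, 0.001], "yaw": 0}])

```text
clock: 58.08
tool_pos: [600.5, -32.5, 429.1]
tcp_rot: [0.659, 0.752, 0.0, 0.0]
contact_force: [0.6, 0.4, -3.6]
opening: 0.23
grip_force: 30.0
```

Emit:
carry_out(deltas=[{"grip": -0.8, "travel": [0, 0, 0.001], "yaw": 0}, {"grip": -0.8, "travel": [0, 0, 0.001], "yaw": 0}])

```text
clock: 58.32
tool_pos: [600.5, -32.4, 428.1]
tcp_rot: [0.659, 0.752, 0.0, 0.0]
contact_force: [-0.2, 0.6, 0.1]
opening: 0.229
grip_force: 30.0
```

Emit:
carry_out(deltas=[{"grip": -0.8, "travel": [0, 0, 0.001], "yaw": 0}, {"grip": -0.8, "travel": [0, 0, 0.001], "yaw": 0}])

```text
clock: 58.58
tool_pos: [600.5, -32.4, 427.1]
tcp_rot: [0.659, 0.752, 0.0, 0.0]
contact_force: [-1.4, 0.8, 2.9]
opening: 0.228
grip_force: 30.0
```

Emit:
carry_out(deltas=[{"grip": -0.8, "travel": [0, 0, 0.001], "yaw": 0}, {"grip": -0.8, "travel": [0, 0, 0.001], "yaw": 0}])

```text
clock: 58.82
tool_pos: [600.5, -32.4, 426.1]
tcp_rot: [0.659, 0.752, 0.0, 0.0]
contact_force: [-1.1, 0.0, 4.4]
opening: 0.236
grip_force: 30.0
```

Emit:
carry_out(deltas=[{"grip": -0.8, "travel": [0, 0, 0.001], "yaw": 0}, {"grip": -0.8, "travel": [0, 0, 0.001], "yaw": 0}])

```text
clock: 59.08
tool_pos: [600.5, -32.4, 425.2]
tcp_rot: [0.659, 0.752, 0.0, 0.0]
contact_force: [-1.2, 0.4, 7.6]
opening: 0.23
grip_force: 30.0
```

Emit:
carry_out(deltas=[{"grip": -0.8, "travel": [0, 0, 0.001], "yaw": 0}, {"grip": -0.8, "travel": [0, 0, 0.001], "yaw": 0}])

```text
clock: 59.32
tool_pos: [600.5, -32.4, 424.4]
tcp_rot: [0.659, 0.752, 0.0, 0.0]
contact_force: [-1.8, -0.4, 9.2]
opening: 0.231
grip_force: 30.0
```

```bash
python3 - <<'E'
from h import *
st()
E
```

```text
t 59.325 pos [600.5 -32.4 424.4] F [-1.8 -0.4  9.2] op 0.23064513900063646 gf 30.00302106142044 q [ 0.56  0.45 -0.75  1.63  0.33  1.18 -0.13]
[[-0.13, 0.991, 0.0], [0.991, 0.13, -0.0], [-0.0, 0.0, -1.0]]
```

Emit:
carry_out(deltas=[{"grip": -0.8, "travel": [0, 0, 0.001], "yaw": 0}, {"grip": -0.8, "travel": [0, 0, 0.001], "yaw": 0}])

```text
clock: 59.58
tool_pos: [600.5, -32.3, 423.6]
tcp_rot: [0.659, 0.752, 0.0, 0.0]
contact_force: [-3.9, 0.6, 10.9]
opening: 0.228
grip_force: 30.0
```

Emit:
carry_out(deltas=[{"grip": -0.8, "travel": [0, 0, 0.001], "yaw": 0}, {"grip": -0.8, "travel": [0, 0, 0.001], "yaw": 0}])

```text
clock: 59.82
tool_pos: [600.5, -32.3, 422.8]
tcp_rot: [0.659, 0.752, 0.0, 0.0]
contact_force: [-4.8, -0.7, 14.3]
opening: 0.23
grip_force: 30.0
```

Emit:
carry_out(deltas=[{"grip": -0.8, "travel": [0, 0, 0.001], "yaw": 0}, {"grip": -0.8, "travel": [0, 0, 0.001], "yaw": 0}])

```text
clock: 60.08
tool_pos: [600.5, -32.3, 422.0]
tcp_rot: [0.659, 0.752, 0.0, 0.0]
contact_force: [-5.1, -0.0, 15.9]
opening: 0.23
grip_force: 30.0
```

```bash
python3 - <<'E'
from h import *
st()
E
```

```text
t 60.075 pos [600.5 -32.3 422. ] F [-5.1 -0.  15.9] op 0.23019206151233185 gf 30.010539293289185 q [ 0.56  0.45 -0.75  1.64  0.33  1.18 -0.13]
[[-0.13, 0.991, 0.001], [0.991, 0.13, -0.0], [-0.001, 0.001, -1.0]]
```

Emit:
carry_out(deltas=[{"grip": -0.8, "travel": [0, 0, 0.001], "yaw": 0}, {"grip": -0.8, "travel": [0, 0, 0.001], "yaw": 0}])

```text
clock: 60.32
tool_pos: [600.5, -32.3, 421.2]
tcp_rot: [0.659, 0.752, 0.0, 0.001]
contact_force: [-6.1, -0.8, 19.8]
opening: 0.232
grip_force: 30.0
```

Emit:
carry_out(deltas=[{"grip": -0.8, "travel": [0, 0, 0.001], "yaw": 0}, {"grip": -0.8, "travel": [0, 0, 0.001], "yaw": 0}])

```text
clock: 60.58
tool_pos: [600.5, -32.3, 420.4]
tcp_rot: [0.659, 0.752, 0.0, 0.001]
contact_force: [-7.7, -1.1, 22.6]
opening: 0.231
grip_force: 30.0
```

Emit:
carry_out(deltas=[{"grip": -0.8, "travel": [0, 0, -0.004], "yaw": 0}, {"grip": -0.8, "travel": [0, 0, -0.006], "yaw": 0}, {"grip": -0.8, "travel": [0, 0, -0.006], "yaw": 0}])

```text
clock: 60.95
tool_pos: [600.4, -32.5, 424.7]
tcp_rot: [0.659, 0.752, -0.0, -0.0]
contact_force: [-0.1, 0.3, -3.5]
opening: 0.233
grip_force: 30.0
```

Emit:
carry_out(deltas=[{"grip": -0.8, "travel": [0, 0, 0.003], "yaw": 0}, {"grip": -0.8, "travel": [0, 0, 0.004], "yaw": 0}, {"grip": -0.8, "travel": [0, 0, 0.004], "yaw": 0}])

```text
clock: 61.32
tool_pos: [600.4, -32.4, 420.7]
tcp_rot: [0.659, 0.752, -0.0, -0.0]
contact_force: [0.2, -1.1, -3.1]
opening: 0.231
grip_force: 30.0
```

Emit:
carry_out(deltas=[{"grip": -0.8, "travel": [0, 0, 0.001], "yaw": 0}, {"grip": -0.8, "travel": [0, 0, 0.001], "yaw": 0}])

```text
clock: 61.58
tool_pos: [600.5, -32.4, 420.5]
tcp_rot: [0.659, 0.752, 0.0, 0.0]
contact_force: [-3.7, 0.7, 6.5]
opening: 0.23
grip_force: 30.0
```

```bash
python3 - <<'E'
from h import *
st()
plan([((600.4,-32.4,462),None),((530,-150,462),0),((466.1,-261.4,462),-5),((466.1,-261.4,300),None)])
E
```

```text
t 61.575 pos [600.5 -32.4 420.5] F [-3.7  0.7  6.5] op 0.23027948044141802 gf 30.002093017101288 q [ 0.56  0.46 -0.75  1.64  0.33  1.18 -0.13]
[[-0.13, 0.991, 0.0], [0.991, 0.13, -0.0], [-0.0, 0.0, -1.0]]
[-0.0, -0.0001, -0.0415] yaw 0.0000 len 42 deg 0
[-0.1074, -0.0851, -0.0] yaw 0.0654 len 137 deg -7
[-0.1114, -0.0639, -0.0] yaw 0.0436 len 128 deg -5
[0.0, 0.0, 0.162] yaw 0.0000 len 162 deg 0
tool-y end deg -4.999999999999999
```

Emit:
carry_out(deltas=[{"grip": -0.8, "travel": [0, 0, -0.02], "yaw": 0}, {"grip": -0.8, "travel": [0, 0, -0.042], "yaw": 0}, {"grip": -0.8, "travel": [-0.04, -0.032, -0.042], "yaw": 0.03}, {"grip": -0.8, "travel": [-0.08, -0.064, -0.042], "yaw": 0.0654}, {"grip": -0.8, "travel": [-0.1074, -0.0851, -0.042], "yaw": 0.0654}])

```text
clock: 62.2
tool_pos: [529.0, -151.8, 463.2]
tcp_rot: [0.708, 0.706, -0.0, 0.001]
contact_force: [1.3, 0.7, -2.5]
opening: 0.23
grip_force: 30.0
```

Emit:
carry_out(deltas=[{"grip": -0.8, "travel": [-0.04, -0.022, 0], "yaw": 0.02}, {"grip": -0.8, "travel": [-0.08, -0.044, 0], "yaw": 0.0436}, {"grip": -0.8, "travel": [-0.111, -0.064, 0], "yaw": 0.0436}, {"grip": -0.8, "travel": [-0.111, -0.064, 0], "yaw": 0.0436}, {"grip": -0.8, "travel": [-0.111, -0.064, 0], "yaw": 0.0436}])

```text
clock: 62.82
tool_pos: [466.5, -260.4, 462.8]
tcp_rot: [0.737, 0.676, 0.0, 0.0]
contact_force: [0.2, -1.0, -2.8]
opening: 0.23
grip_force: 30.0
```

Emit:
carry_out(deltas=[{"grip": -0.8, "travel": [0, 0, 0], "yaw": 0}, {"grip": -0.8, "travel": [0, 0, 0], "yaw": 0}])

```text
clock: 63.08
tool_pos: [466.5, -260.4, 462.1]
tcp_rot: [0.737, 0.676, 0.0, 0.0]
contact_force: [0.7, 0.9, -3.5]
opening: 0.228
grip_force: 30.0
```

```bash
python3 - <<'E'
from h import *
st()
plan([((466.1,-261.4,330),-5),((466.1,-261.4,298),None)])
E
```

```text
t 63.075 pos [ 466.5 -260.4  462.1] F [ 0.7  0.9 -3.5] op 0.2284555898894815 gf 29.999467134475708 q [ 1.    0.26 -0.65  1.75  0.17  1.19  0.22]
[[0.086, 0.996, 0.0], [0.996, -0.086, 0.0], [0.0, 0.0, -1.0]]
[-0.001, -0.0003, 0.1321] yaw 0.0007 len 132 deg -0
[0.0, 0.0, 0.032] yaw 0.0000 len 32 deg 0
tool-y end deg -4.999999999999996
```

Emit:
carry_out(deltas=[{"grip": -0.8, "travel": [-0.001, 0, 0.04], "yaw": 0}, {"grip": -0.8, "travel": [-0.001, 0, 0.09], "yaw": 0}, {"grip": -0.8, "travel": [-0.001, 0, 0.135], "yaw": 0}, {"grip": -0.8, "travel": [-0.001, 0, 0.155], "yaw": 0}, {"grip": -0.8, "travel": [-0.001, 0, 0.164], "yaw": 0}])

```text
clock: 63.7
tool_pos: [466.1, -261.7, 297.0]
tcp_rot: [0.737, 0.676, -0.0, -0.001]
contact_force: [0.4, 0.1, -3.7]
opening: 0.23
grip_force: 30.0
```

Emit:
carry_out(deltas=[{"grip": -0.8, "travel": [0, 0, 0.001], "yaw": 0}, {"grip": -0.8, "travel": [0, 0, 0.002], "yaw": 0}, {"grip": -0.8, "travel": [0, 0, 0.002], "yaw": 0}])

```text
clock: 64.08
tool_pos: [466.1, -262.1, 296.6]
tcp_rot: [0.737, 0.676, 0.0, 0.001]
contact_force: [-0.7, 0.8, -2.8]
opening: 0.231
grip_force: 30.0
```

Emit:
carry_out(deltas=[{"grip": -0.8, "travel": [0, 0, 0.001], "yaw": 0}, {"grip": -0.8, "travel": [0, 0, 0.001], "yaw": 0}])

```text
clock: 64.32
tool_pos: [466.0, -262.1, 295.0]
tcp_rot: [0.737, 0.676, -0.0, 0.0]
contact_force: [0.1, -0.3, -2.4]
opening: 0.23
grip_force: 30.0
```

Emit:
carry_out(deltas=[{"grip": -0.8, "travel": [0, 0, 0.001], "yaw": 0}, {"grip": -0.8, "travel": [0, 0, 0.001], "yaw": 0}])

```text
clock: 64.58
tool_pos: [466.1, -262.0, 294.2]
tcp_rot: [0.737, 0.676, -0.0, 0.0]
contact_force: [-1.2, 1.0, 3.8]
opening: 0.228
grip_force: 30.0
```

The foot meets the well floor at the same height as before (TCP about 294.5). The drift therefore did not slip in the grip, and the key really went down about 7.7 mm. I'll release it and check.

Emit:
carry_out(deltas=[{"grip": -0.4, "travel": [0, 0, 0], "yaw": 0}, {"grip": -0.2, "travel": [0, 0, 0], "yaw": 0}, {"grip": 0, "travel": [0, 0, 0], "yaw": 0}, {"grip": 0, "travel": [0, 0, 0], "yaw": 0}, {"grip": 0, "travel": [0, 0, -0.02], "yaw": 0}])

```text
clock: 65.2
tool_pos: [465.7, -261.9, 313.2]
tcp_rot: [0.737, 0.676, -0.0, -0.001]
contact_force: [0.3, -0.9, 0.6]
opening: 0.5
grip_force: 0.0
```

Emit:
carry_out(deltas=[{"grip": 0, "travel": [0, 0, -0.06], "yaw": 0}, {"grip": 0, "travel": [0, 0, -0.12], "yaw": 0}, {"grip": 0, "travel": [0, 0, -0.16], "yaw": 0}, {"grip": 0, "travel": [-0.05, -0.02, -0.16], "yaw": 0}, {"grip": 0, "travel": [-0.1, -0.04, -0.16], "yaw": 0}])

```text
clock: 65.82
tool_pos: [416.8, -359.0, 474.6]
tcp_rot: [0.737, 0.676, -0.0, 0.001]
contact_force: [0.0, -0.6, -1.0]
opening: 0.5
grip_force: 0.0
```

```bash
python3 - <<'E'
from h import *
st();snap('side','sf.png');snap('top','tf.png');a=cv2.imread('pics/sf.png');b=cv2.imread('pics/tf.png')
o=np.zeros((600,800,3),np.uint8)
o[:300,:400]=cv2.resize(a[130:370,215:420],(400,300));o[:300,400:]=cv2.resize(a[150:260,215:320],(400,300),interpolation=cv2.INTER_CUBIC)
o[300:,:]=cv2.resize(b[160:340,140:420],(800,300));cv2.imwrite('pics/f.png',o)
E
```

```text
t 65.825 pos [ 416.8 -359.   474.6] F [ 0.  -0.6 -1. ] op 0.49982820829976193 gf 0.0 q [ 1.16  0.27 -0.6   1.7   0.16  1.22  0.43]
[[0.086, 0.996, 0.001], [0.996, -0.086, -0.001], [-0.001, 0.001, -1.0]]
```

View pics/f.png

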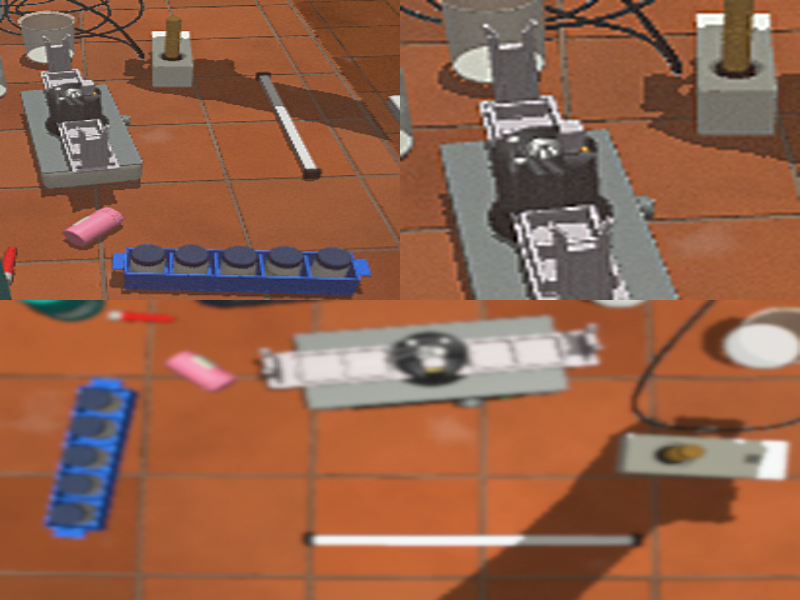

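All five jars stand in the rack, the key is set in the hub, the drift is upright in its well, and the bar lies clear of the shaker. I'm handing in.

```bash
python3 -c "
from rig import ctrl
print(ctrl.hand_in())"
```

```text
the job is handed in; nothing more can be done
None
```

The job is done and handed in at about 66 s: the bar is laid clear, all five jars are upright in the rack, the key was driven down about 7.7 mm until tight, and the drift is back in its well.

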